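Close a septum vial under a bayonet collar and hold it home

ROBOT

A 6-joint arm with a two-finger parallel gripper is mounted at the origin on a cart in front of the work surface, level with it; the furniture and walls round the work are solid. World frame = base frame: x ahead of the robot, y to its left, z up, the work surface at z = 0. Lengths are in m, angles in rad, forces in N, time in s.
With the tool pointing down it reaches from about 0.325 to 0.775 m from the base axis. Payload 5.5 kg.
Tool frame: the origin (TCP) lies at the very end of the fingers, on their centre line; the grasp point (between the pads) lies 19 mm behind it; z points along the fingers, x is the direction in which the jaws open and shut, and the axes are right-handed (so a half turn about z gives the same grasp; the last joint's range is limited). The gripper opens to 85 mm and grips with 20 to 120 N. Pads are 22 mm wide; open, the fingers measure 114 mm over their backs; the gripper's body (76 mm by 85 mm) begins 54 mm behind the grasp point. The pads swing forward as they close: fully open they stand 13 mm farther back than shut.
Start: joints at [-1.254, 0.091, 1.231, -0, 1.82, -0.057], TCP at [0.219, -0.559, 0.206] pointing down, gripper open.
Joint ranges: [-2.87, 2.87], [-0.86, 2.18], [0.17, 2.46], [-1.51, 4.65], [0.06, 2.69], [-2.65, 2.65]. Speed limits (rad/s): [2.57, 2.57, 3.01, 3.14, 3.14, 3.14].

INTERFACE

Orientations are given as a unit quaternion [x, y, z, w].
In Python, from plant import robot gives the robot as it stands.
- The arm moves only by the tool step_arm, never from a script. Its argument "rows" is text: rows parted by semicolons, each of 6 numbers parted by spaces: the shift along the tool's x, y, z in mm, then the turn, a rotation vector about the tool's x, y, z in degrees. A call has exactly 5 rows; each row is the pose to reach, as a shift and turn from the pose measured when the call began, along the tool's axes at that moment; what a row does not reach only later rows make up. A row lasts 1/12 s, in which the tool goes at most 41.7 mm and 7.16 degrees, less where a joint would pass 70% of its speed; a pose out of reach is approached as far as the arm can. A call with a gripper value outside its range is refused whole. "jaw" is the closure in counts, from 0 (fully open) to 255 (shut), set as the call begins (left out, the last holds). The fingers move at their own pace and stop on an object; "squeeze" is the grip in N (left out, the last holds). Time passes only in rows, so rows that repeat a pose let the fingers close, or fill a call up. It gives the time, the measured TCP pose, the force and the opening at its end, in the units of the state.
- robot.state(): the state, without advancing time (a new reading comes with each control period).
- robot.camera(name): name is "side" or "top"; returns (picture, depth): 400x640x3 uint8, red, green, blue; 400x640 float32, m along the optical axis (not along the pixel's ray), 0 where there is no reading.
- robot.camera_params(name): a dict with "fx", "fy", "cx", "cy" (pixels), "dist_coeffs" ([k1, k2, p1, p2, k3] as OpenCV has them; the pictures are not rectified), "R" (3x3) and "t" (3): a world point X has camera coordinates R X + t. Camera axes: x right, y down, z forward; pixel columns grow to the right and rows downward; lengths in m; the calibration is good to about 2 mm. A picture is of the moment at which its call begins. camera_params takes no time and is no camera call.
- robot.job_done(): hands the job in, once; it reports no verdict.
The state is a dict: "t": time; "qpos": joint angles; "joint_vel": joint speeds; "effort": joint torques, N m; "eef_pos": TCP position; "tcp_rot": TCP orientation; "force": force on the tool from outside, world axes, zero at the start; "ft_torque": the same for the moment, N m; "gripper_width": finger opening in m.
Only numpy, scipy, OpenCV 4.12 (cv2) and the standard library are available. Lean on these libraries where they do the work, as an engineer would, in place of code of your own. Each camera call takes 0.05 s, during which the arm holds its last target.

TASK

Stand the amber septum vial upright in the bore of the aluminium sample holder, cap up, down on the holder's spring seat. Then put the knurled blue collar over the vial and the steel spigot and turn it until its hidden keyways drop over the pins, push it fully home on the shoulder against the spring, and finish while still holding the collar with the fingers, pushed home: do not let go. Leave the two pots, the marker and the forceps where they are.

Things in the scene. Friction and masses are not known exactly. Their poses are not given: they have to be found in the camera images.
- vial_mid (a point): Loose amber glass vial with a white cap, a plain cylinder 18 mm in diameter and 58 mm tall (the cap too is 18 mm wide), about 35 g, standing upright on the worktop. The point is its centre, 29 mm above its underside; z is its axis, up through the cap.
- collar_mid (a point): Loose knurled blue collar (bayonet cap), 47 mm in diameter, 46 mm tall, about 80 g, standing open end down on the worktop, the right way up for use. The point is its centre, 23 mm above its underside; z is its axis, up. Its top is a 4 mm end plate (underside 42 mm above the collar's underside) with a 12 mm window, which presses on the vial's cap. Its x and y axes mark nothing.
- collar_foot (a point): Centre of the collar's underside. Its bore is 32 mm wide in the lowest 14 mm, 41 mm above. Three keyways 8.5 mm wide, 120 degrees apart, run up through those 14 mm. They do not show outside and nothing marks their angle: find them by feel. Rest the collar lightly on the pins, turn it either way (120 degrees at most), trying whether it goes down.
- bore_mouth (a point): Fixed holder: the centre of the spigot's mouth, top of the bore, 48 mm above the worktop; z up. The steel spigot is 29 mm in diameter, its rim rounded inside and out. The bore is 21 mm wide and 30 mm deep down to the spring seat, so the seated vial's centre is 1 mm below this point and 28 mm of the vial stand out.
- pins (a point): Point on the spigot's axis at the height of the tops of its three brass pins, 39 mm above the worktop. The pins are 4 mm thick, 120 degrees apart, and reach radially out to 19 mm from the axis; one lies along this point's +x axis. A collar resting on the pins has its underside at this height, and goes 9 mm farther down when its keyways meet the pins.
- shoulder (a point): Point on the spigot's axis at the height of the shoulder, the flat top of the holder's round body (58 mm in diameter), 30 mm above the worktop; below it is a base plate 110 mm (x) by 84 mm, 8 mm thick. The collar is fully home when its underside is on this shoulder. Over the last 4 mm of its way its end plate presses the vial down on the spring.
- seat (a joint): Spring seat at the bottom of the bore, in m, positive downward: 0 with the vial merely standing on it, 0.004 when the collar is fully home, 0.006 at most. The spring pushes back with 5 N at first and 9 N when home, and lifts the collar if it is let go. Pushing the collar down with 12 to 20 N takes it home against the solid shoulder.
- red_pot: Bystander: white specimen pot with a red cap, 39 mm in diameter, 49 mm tall; origin at the centre of its underside.
- blue_pot: Bystander: white specimen pot with a blue cap, 39 mm in diameter, 49 mm tall; origin at the centre of its underside.
- felt_marker: Bystander: white felt marker with a black cap, lying along its y axis, 12 x 135 x 14 mm; origin at the centre of its underside.
- forceps: Bystander: steel forceps lying along their y axis, 14 x 116 x 9 mm; origin at the centre of the underside.
Mind the look-alikes: they are no part of the job. Of the things that look like the part that bears vial_mid, the middle-sized one is meant.

How it is judged:
By the outcome, as a careful person would: the job done as asked, in the order asked, and still so for the second after the job is handed in, while the arm keeps its last pose, push and grip.
It also fails if it takes over 64 s, if anything falls off the work surface, if the arm or the gripper's body presses on something with over 40 N, if the wrist force passes 120 N, or if a joint passes its speed limit or range.

## Working session

There is one attempt and no reset: what is moved stays moved. The work goes in short steps, Python scripts to look and compute and a tool call to move; the robot and the scene stay as the last step left them, time stands still between calls to the robot, and variables do not carry over. Pictures are saved under pics/ and viewed, and the job is handed in when it is done.

Besides the shell and the picture viewer there is one more tool, called after ">>>" as name(argument=value, ...) on one line, values as JSON. step_arm: Moves the arm, as the interface text tells. Its arguments: {"type":"object","properties":{"rows":{"type":"string"},"jaw":{"type":"number"},"squeeze":{"type":"number"}},"required":["rows"]}

```bash
ls; mkdir -p pics; cat > h.py <<'E'
import numpy as np,cv2
from plant import robot
def snap(n,f):
    p,d=robot.camera(n); cv2.imwrite('pics/'+f+'.png',p[:,:,::-1]); np.save('pics/'+f+'.npy',d); return p,d
def cloud(n,d):
    c=robot.camera_params(n); K=np.array([[c['fx'],0,c['cx']],[0,c['fy'],c['cy']],[0,0,1.]])
    v,u=np.mgrid[:d.shape[0],:d.shape[1]]
    q=cv2.undistortPoints(np.stack([u,v],-1).reshape(-1,1,2).astype(np.float64),K,np.array(c['dist_coeffs'],float)).reshape(d.shape+(2,))
    P=np.dstack([q[...,0]*d,q[...,1]*d,d])
    R=np.array(c['R']);t=np.array(c['t'])
    return (P-t)@R
E
python3 - <<'E'
from h import *
for n in('side','top'):
    snap(n,n+'0'); c=robot.camera_params(n); print(n,c)
print(robot.state())
E
```

```text
pics
side {'fx': 382.4715980122197, 'fy': 382.4715980122197, 'cx': 314.8729753782776, 'cy': 207.0468900055968, 'dist_coeffs': array([0.01217386, 0.        , 0.        , 0.        , 0.        ]), 'R': array([[-0.99783379,  0.06417176,  0.01448124],
       [ 0.01217938,  0.39652848, -0.91794162],
       [-0.06464816, -0.9157768 , -0.39645109]]), 't': array([0.53859585, 0.03724193, 0.94169455])}
top {'fx': 398.08535229206433, 'fy': 398.08535229206433, 'cx': 319.0621121935479, 'cy': 205.85745540762554, 'dist_coeffs': array([0.01551985, 0.        , 0.        , 0.        , 0.        ]), 'R': array([[-0.01316747, -0.99984429, -0.01174815],
       [-0.99778389,  0.0139049 , -0.06506895],
       [ 0.06522218,  0.01086532, -0.99781161]]), 't': array([0.04137545, 0.55780786, 1.04532552])}
{'t': 0.1, 'qpos': array([-1.25368184e+00,  9.17732468e-02,  1.23176629e+00, -2.01311974e-06,
        1.81979827e+00, -5.67210199e-02]), 'joint_vel': array([-0.00087656, -0.0023002 , -0.00237137, -0.00232326,  0.00048759,
        0.00243963]), 'effort': array([ 1.55689333e-03, -4.60216999e+01, -4.19219077e+01, -2.01746202e-04,
        1.06151582e-02,  1.78827867e-05]), 'eef_pos': array([ 0.21900644, -0.55828309,  0.20506969]), 'tcp_rot': array([ 8.26192234e-01, -5.63387639e-01, -6.92481445e-04, -5.30902972e-04]), 'force': array([-0.46492944,  0.74868323, -0.37830776]), 'ft_torque': array([-0.05015474,  0.00020281, -0.03664961]), 'gripper_width': 0.0852893093587081}
```

View pics/side0.png

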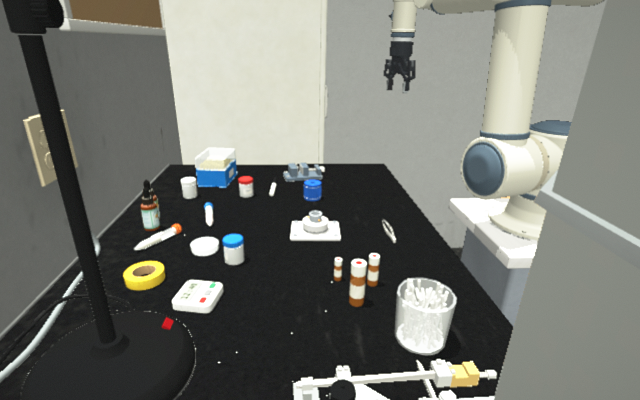

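View pics/top0.png

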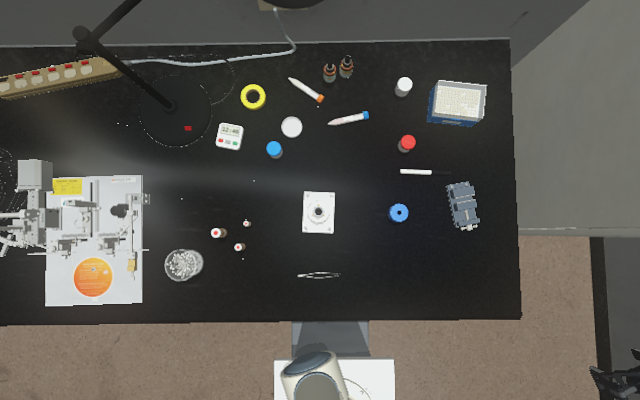

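Top view: holder ring at (319,211), collar at (399,213), vials at (217,233), (247,223) and (238,247). Side view: the tall vial is at (357,283), the small one at (338,268) and the third at (373,269). Next I'll measure them.

```bash
python3 - <<'E'
from h import *
dt=np.load('pics/top0.npy');C=cloud('top',dt)
ds=np.load('pics/side0.npy');S=cloud('side',ds)
def reg(C,u0,u1,v0,v1,zmin=.01):
    P=C[v0:v1,u0:u1].reshape(-1,3);P=P[np.isfinite(P).all(1)]
    return P[P[:,2]>zmin]
print('table',np.median(C[255:265,380:460,2]),np.median(S[300:310,280:320,2]))
for n,b in dict(big=(205,229,222,243),small=(240,256,215,230),med=(230,246,239,256),collar=(385,415,200,228),holder=(298,340,188,238)).items():
    P=reg(C,*b); zt=np.percentile(P[:,2],95)
    T=P[P[:,2]>zt-.006]
    c=cv2.minEnclosingCircle((T[:,:2]*1000).astype(np.float32))
    print(n,'top z',zt,'n',len(T),'mean',T.mean(0),'mid',(T.min(0)+T.max(0))/2,'circ',c)
for n,b in dict(big=(348,367,257,308),small=(331,345,255,284),med=(366,382,251,288),collar=(300,325,176,204),holder=(288,345,208,243)).items():
    P=reg(S,*b,.012); 
    print(n,'side ztop',np.percentile(P[:,2],98),'x range',np.percentile(P[:,0],[3,97]),'ymax',np.percentile(P[:,1],[3,97]))
E
python3 - <<'E'
import cv2
a=cv2.imread('pics/top0.png');b=cv2.imread('pics/side0.png')
x=cv2.resize(a[180:260,200:420],None,fx=3.5,fy=3.5,interpolation=cv2.INTER_CUBIC);y=cv2.resize(b[200:310,280:400],None,fx=3,fy=2.7,interpolation=cv2.INTER_CUBIC)
import numpy as np
o=np.zeros((x.shape[0]+y.shape[0],770,3),'uint8');o[:x.shape[0],:x.shape[1]]=x;o[x.shape[0]:,:y.shape[1]]=y;cv2.imwrite('pics/z0.png',o)
E
```

```text
table -0.0008111746822690359 0.0004960275345210018
big top z 0.07991477948293024 n 69 mean [0.49205737 0.28413125 0.12071863] mid [0.49219726 0.16448759 0.57695778] circ ((493.13897705078125, 164.4875946044922), 142.29478454589844)
small top z 0.043882033083256694 n 20 mean [0.51488381 0.22481294 0.04128523] mid [0.51464172 0.22496661 0.04248219] circ ((514.6287841796875, 224.96661376953125), 6.078696250915527)
med top z 0.06008561493572651 n 45 mean [0.45600458 0.23789194 0.08052482] mid [0.4684258  0.13768003 0.56726112] circ ((471.04412841796875, 137.68003845214844), 116.80396270751953)
collar top z 0.04848567680671813 n 217 mean [ 0.53638993 -0.16820797  0.07866558] mid [ 0.52492715 -0.08737183  0.56116491] circ ((514.4342041015625, -87.23786926269531), 112.42219543457031)
holder top z 0.04764336682980819 n 56 mean [0.53440026 0.03383592 0.21282539] mid [0.5226193  0.03595256 0.56102492] circ ((522.6192626953125, 31.877851486206055), 35.02897644042969)
big side ztop 0.07835695201997016 x range [0.48045927 0.50220788] ymax [0.28976108 0.30694359]
small side ztop 0.043453142892316714 x range [0.50871095 0.52033544] ymax [0.2236777  0.23257359]
med side ztop 0.05972482374091688 x range [0.44588895 0.46228835] ymax [0.23897182 0.25181716]
collar side ztop 0.04710487632748291 x range [0.51545285 0.55933444] ymax [-0.32547263 -0.14926813]
holder side ztop 0.04888468649141403 x range [0.51675744 0.58378847] ymax [0.02303852 0.06788151]
```

View pics/z0.png

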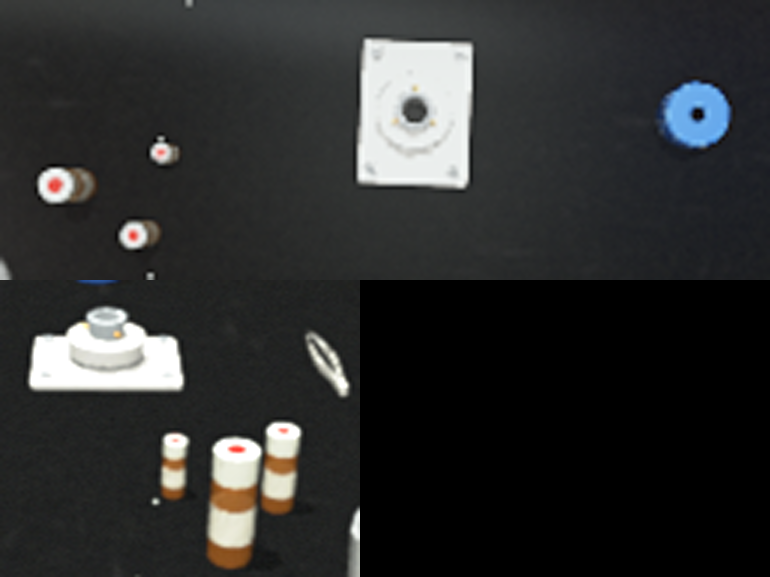

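The middle-sized vial (60 mm tall, target) is at top (238,247), side (373,269). Next I'll refine the centres with silhouettes in both cameras.

```bash
cat > fit.py <<'E'
from h import *
from scipy.optimize import minimize
def proj(n,X):
    c=robot.camera_params(n);K=np.array([[c['fx'],0,c['cx']],[0,c['fy'],c['cy']],[0,0,1.]])
    R=np.array(c['R']);return cv2.projectPoints(np.asarray(X,float).reshape(-1,1,3),cv2.Rodrigues(R)[0],np.array(c['t']),K,np.array(c['dist_coeffs'],float))[0].reshape(-1,2)
a=np.linspace(0,2*np.pi,60,endpoint=False)
def cyl(x,y,r,z0,z1):
    return np.concatenate([np.stack([x+r*np.cos(a),y+r*np.sin(a),0*a+z],1) for z in(z0,z1)])
def hull(n,X,box,s=16):
    u0,u1,v0,v1=box
    p=cv2.convexHull(((proj(n,X)-[u0,v0]+.5)*s).astype(np.float32))
    im=np.zeros(((v1-v0)*s,(u1-u0)*s),np.uint8);cv2.fillConvexPoly(im,p.astype(np.int32),255)
    return cv2.resize(im,(u1-u0,v1-v0),interpolation=cv2.INTER_AREA)/255.
def fit(n,img,box,gen,x0,step=.004):
    u0,u1,v0,v1=box
    def cost(q): return -np.corrcoef(hull(n,gen(*q),box).ravel(),img.ravel())[0,1]
    x0=np.array(x0,float)
    r=minimize(cost,x0,method='Nelder-Mead',options=dict(xatol=2e-5,fatol=1e-5,initial_simplex=np.vstack([x0,x0+[step,0],x0+[0,step]])))
    return r.x,r.fun
E
python3 - <<'E'
from fit import *
T=cv2.imread('pics/top0.png').astype(float);S=cv2.imread('pics/side0.png').astype(float)
def m(I,b,lo,hi): return np.clip((I[b[2]:b[3],b[0]:b[1]].max(2)-lo)/(hi-lo),0,1)
# vial
b=(229,250,238,258);print('vial top',fit('top',m(T,b,30,80),b,lambda x,y:cyl(x,y,.009,0,.058),[.456,.238]))
b=(365,383,248,292);print('vial side',fit('side',m(S,b,30,80),b,lambda x,y:cyl(x,y,.009,0,.058),[.456,.238]))
b=(383,417,197,230);print('collar top',fit('top',m(T,b,40,90),b,lambda x,y:cyl(x,y,.0235,0,.046),[.536,-.168]))
b=(298,328,174,206);print('collar side',fit('side',m(S,b,40,90),b,lambda x,y:cyl(x,y,.0235,0,.046),[.536,-.168]))
b=(298,342,185,240);
pl=lambda x,y:[[x+i*.055,y+j*.042,z] for i in(-1,1) for j in(-1,1) for z in(0,.008)]
print('plate top',fit('top',m(T,b,40,130),b,pl,[.534,.034]))
b=(285,347,206,245);
def pl2(x,y): return np.vstack([pl(x,y)])
# bore: dark disc
b=(310,328,203,220);print('bore top',fit('top',1-m(T,b,60,150),b,lambda x,y:[[x+.0105*np.cos(t),y+.0105*np.sin(t),.0475] for t in a],[.534,.034]))
print(T[203:220,310:328].max(2).astype(int))
E
```

```text
vial top (array([0.45379818, 0.2446432 ]), np.float64(-0.9521018183900927))
vial side (array([0.45224518, 0.23991385]), np.float64(-0.7939566183782183))
collar top (array([ 0.5376719 , -0.17422097]), np.float64(-0.9640470794837367))
collar side (array([ 0.53533411, -0.18073039]), np.float64(-0.6842734244497468))
plate top (array([0.54270691, 0.0365163 ]), np.float64(-0.9240192771661722))
bore top (array([0.54288701, 0.0365748 ]), np.float64(-0.8830565368592124))
[[229 226 238 238 238 238 238 239 239 238 238 238 238 238 237 237 238 238]
 [220 232 238 238 238 238 239 229 225 235 239 238 238 238 238 238 237 237]
 [233 239 238 238 239 239 241 219 208 234 240 239 238 238 238 238 238 238]
 [239 238 238 239 231 223 231 224 216 228 232 233 239 239 238 238 238 234]
 [239 238 239 231 217 216 205 182 173 178 201 221 234 239 238 238 238 236]
 [238 238 239 231 213 191 140 105  95 104 145 194 221 233 239 238 238 238]
 [238 239 238 232 206 140  89  70  78  78  92 166 213 231 240 239 238 238]
 [238 239 229 216 194 106  72  63  65  58  64 108 192 223 229 239 238 238]
 [238 239 232 221 195  94  67  72  73  70  62  67 183 218 221 240 238 238]
 [238 239 226 216 203  92  70  74  75  76  70  74 184 218 221 239 239 238]
 [238 240 227 214 223 184  65  72  72  72  67 136 198 224 235 239 238 238]
 [239 238 232 214 219 215 122  59  64  61 113 193 208 218 237 239 238 239]
 [239 231 218 211 201 200 209 212 200 195 204 200 193 197 224 240 239 239]
 [239 235 231 224 206 196 195 204 199 200 203 187 215 225 231 239 239 234]
 [239 239 240 236 232 221 199 202 203 205 205 213 236 240 239 239 239 223]
 [235 240 239 239 240 236 224 212 212 222 232 235 239 239 239 240 228 216]
 [213 225 240 239 239 240 236 231 232 235 240 239 239 240 240 237 219 220]]
```

```bash
python3 - <<'E'
from fit import *
for n in('top','side'):
    c=robot.camera_params(n);print(n,'cam centre',-np.array(c['R']).T@c['t'])
def ray(n,u,v,z):
    c=robot.camera_params(n);K=np.array([[c['fx'],0,c['cx']],[0,c['fy'],c['cy']],[0,0,1.]])
    q=cv2.undistortPoints(np.array([[[u,v]]],float),K,np.array(c['dist_coeffs'],float)).ravel()
    R=np.array(c['R']);d=R.T@[q[0],q[1],1];o=-R.T@c['t'];return o+d*(z-o[2])/d[2]
T=cv2.imread('pics/top0.png').astype(float);S=cv2.imread('pics/side0.png').astype(float)
def red(I,b):
    J=I[b[2]:b[3],b[0]:b[1]];w=np.clip(J[...,2]-np.maximum(J[...,1],J[...,0])-40,0,None);w=w*(J[...,2]>150)
    v,u=np.mgrid[b[2]:b[3],b[0]:b[1]];return (w*u).sum()/w.sum(),(w*v).sum()/w.sum()
p=red(T,(230,246,239,256));print('vial top red',p,ray('top',*p,.058))
p=red(S,(366,382,250,260));print('vial side red',p,ray('side',*p,.058))
b=(230,249,239,256);J=T[b[2]:b[3],b[0]:b[1]];print(J.max(2).astype(int))
w=(J.min(2)>150)|((J[...,2]>170));v,u=np.nonzero(w);print('cap white',u.mean()+b[0],v.mean()+b[2],ray('top',u.mean()+b[0],v.mean()+b[2],.058))
# collar
b=(384,416,198,229);J=T[b[2]:b[3],b[0]:b[1]];print(J.max(2).astype(int))
w=J[...,0]>190
w=cv2.morphologyEx(w.astype(np.uint8),cv2.MORPH_CLOSE,np.ones((7,7)));v,u=np.nonzero(w);print('collar top face',len(u),ray('top',u.mean()+b[0],v.mean()+b[2],.046), 'expected area px',)
J2=J[8:22,8:22,0];w=np.clip(160-J2,0,None);v,u=np.mgrid[:14,:14];p=(w*u).sum()/w.sum()+b[0]+8,(w*v).sum()/w.sum()+b[2]+8
print('window',p,ray('top',*p,.046))
E
```

```text
top cam centre [0.4889381  0.02225495 1.07982   ]
side cam centre [0.59785437 0.81305189 0.39972222]
vial top red (np.float64(237.57142857142858), np.float64(246.88819875776397)) [0.45341008 0.24332479 0.058     ]
vial side red (np.float64(374.0674157303371), np.float64(255.24344569288388)) [0.45208927 0.2393639  0.058     ]
[[ 36  36  37  34  37  36  37  36  37  35  37  36  38  38  37  38  36  36
   38]
 [ 36  35  35  36  35  34  34  37  35  37  37  36  38  38  38  37  37  36
   38]
 [ 36  36  36  37  34  36  34  35  33  33  34  36  37  37  37  37  37  36
   36]
 [ 36  36  36  35  35  33  30  28  26  26  28  34  34  31  34  35  36  37
   39]
 [ 36  36  36  34  31  25  93 129 137 127 102  97 100  89  57  36  35  37
   38]
 [ 36  37  38  35  24 101 200 230 230 229 191 107 115 117  97  54  35  37
   37]
 [ 37  35  36  30  61 193 234 239 238 240 223 149 107 112 114  75  38  36
   36]
 [ 36  36  34  26 151 230 239 235 234 236 233 201 103 103 109  79  38  35
   35]
 [ 36  36  33  25 175 236 237 234 234 235 241 215  97  99 101  69  32  34
   35]
 [ 38  35  32  26 145 227 240 236 235 238 23
[... 4295 characters left out ...]
9  41  40  40  40  39  38  34  33  35  38  38  40  42  41
   40  40  38  38  38  37  39  40  42  39  38  38  38  38]
 [ 42  41  42  42  40  40  42  40  40  40  38  39  38  41  40  41  41  40
   41  41  38  38  39  38  39  40  42  41  38  39  39  36]
 [ 42  41  42  41  41  40  41  41  39  40  39  40  40  40  38  39  39  39
   39  38  37  40  39  38  37  38  41  40  37  38  37  37]
 [ 42  41  41  41  41  41  39  39  40  40  41  39  39  37  38  39  38  39
   38  38  39  38  38  37  38  39  37  39  38  37  36  37]]
collar top face 252 [ 0.53735728 -0.17304634  0.046     ] expected area px
window (np.float64(398.7134920634921), np.float64(212.36349206349206)) [ 0.53673749 -0.17273067  0.046     ]
```

Estimates from the top view: vial (.4535,.2436), holder (.5427,.0366), collar (.537,-.173). The side view disagrees by a few mm, so I'll check again once the gripper is near. Helper for computing moves next.

```bash
cat > mv.py <<'E'
import sys,numpy as np
from scipy.spatial.transform import Rotation as Ro
from plant import robot
# usage: mv.py x y z yawdeg (mm)  -> tool-frame shift & rotvec
s=robot.state();p=s['eef_pos']*1000;R=Ro.from_quat(s['tcp_rot']);M=R.as_matrix()
yaw=np.degrees(np.arctan2(M[1,0],M[0,0]))
print('t %.2f pos'%s['t'],p.round(1),'yaw %.1f'%yaw,'tilt',np.degrees(np.arccos(-M[2,2])).round(2),'F',s['force'].round(1),'T',s['ft_torque'].round(2),'w %.1f'%(s['gripper_width']*1e3),'q6 %.1f'%np.degrees(s['qpos'][5]))
if len(sys.argv)>4:
    t=np.array(list(map(float,sys.argv[1:4])));a=np.radians(float(sys.argv[4]))
    T=np.array([[np.cos(a),np.sin(a),0],[np.sin(a),-np.cos(a),0],[0,0,-1]])
    print('shift',(M.T@(t-p)).round(1),'rot',Ro.from_matrix(M.T@T).as_rotvec(degrees=True).round(1))
E
python3 mv.py 453.5 243.6 160 0
```

```text
t 0.10 pos [ 219.  -558.3  205.1] yaw -68.6 tilt 0.1 F [-0.5  0.7 -0.4] T [-0.05  0.   -0.04] w 85.3 q6 -3.2
shift [-660.8 -511.1   46.3] rot [ -0.1   0.1 -68.6]
```

>>> step_arm(rows="-33 -25 0 0 0 -7; -66 -51 0 0 0 -14; -99 -77 0 0 0 -20; -132 -102 0 0 0 -27; -165 -128 0 0 0 -34", jaw=130, squeeze=30)

```text
t: 0.52
eef_pos: [0.2776, -0.3567, 0.2046]
tcp_rot: [0.956, -0.295, -0.001, -0.001]
force: [1.3, 0.7, -0.4]
gripper_width: 0.0418
```

```bash
python3 mv.py 453.5 243.6 160 0
```

```text
t 0.52 pos [ 277.6 -356.7  204.6] yaw -34.3 tilt 0.16 F [ 1.3  0.7 -0.4] T [ 0.04 -0.04 -0.04] w 41.8 q6 -22.2
shift [-192.7 -595.1   46. ] rot [ -0.1   0.1 -34.3]
```

>>> step_arm(rows="-12 -39 0 0 0 -7; -25 -78 0 0 0 -14; -38 -117 0 0 0 -21; -51 -157 0 0 0 -28; -63 -195 0 0 0 -34")

```text
t: 0.93
eef_pos: [0.3352, -0.1581, 0.2048]
tcp_rot: [1.0, 0.0, -0.0, -0.001]
force: [1.0, -0.3, 1.0]
gripper_width: 0.0417
```

```bash
python3 mv.py 453.5 243.6 160 0
```

```text
t 0.93 pos [ 335.2 -158.1  204.8] yaw 0.0 tilt 0.16 F [ 1.  -0.3  1. ] T [ 0.03 -0.07  0.01] w 41.7 q6 -30.6
shift [ 118.6 -401.5   45.8] rot [-0.2  0.   0. ]
```

>>> step_arm(rows="12 -39 0 0 0 0; 24 -78 0 0 0 0; 36 -118 0 0 0 0; 48 -158 0 0 0 0; 59 -198 0 0 0 0")

```text
t: 1.35
eef_pos: [0.3939, 0.0419, 0.2051]
tcp_rot: [1.0, 0.0, -0.0, -0.001]
force: [0.6, -0.5, -0.5]
gripper_width: 0.0424
```

>>> step_arm(rows="12 -39 10 0 0 0; 24 -78 20 0 0 0; 36 -118 30 0 0 0; 48 -158 40 0 0 0; 59 -199 46 0 0 0")

```text
t: 1.77
eef_pos: [0.4507, 0.2369, 0.159]
tcp_rot: [1.0, 0.001, -0.001, -0.001]
force: [0.5, -0.3, -0.4]
gripper_width: 0.0418
```

```bash
python3 mv.py 453.5 243.6 75 0; python3 - <<'E'
from h import *
a,_=snap('top','top1');b,_=snap('side','side1')
x=cv2.resize(a[200:280,190:290],None,fx=4,fy=4,interpolation=2);y=cv2.resize(b[180:320,300:440],None,fx=2.8,fy=2.8,interpolation=2)
o=np.zeros((400,800,3),'uint8');o[:320,:400]=x;o[:392,400:792]=y;cv2.imwrite('pics/z1.png',o[:,:,::-1])
E
```

```text
t 1.77 pos [450.7 236.9 159. ] yaw 0.1 tilt 0.14 F [ 0.5 -0.3 -0.4] T [-0.01 -0.03  0.  ] w 41.8 q6 23.8
shift [ 2.9 -6.6 84. ] rot [-0.1  0.1  0.1]
```

View pics/z1.png

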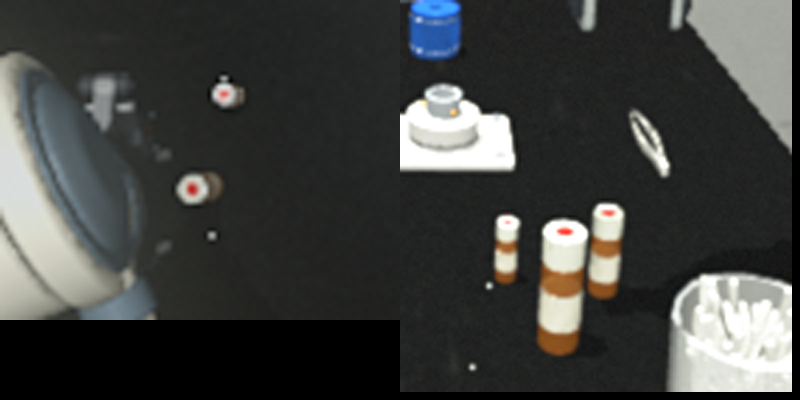

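```bash
python3 - <<'E'
from fit import *
print(proj('side',[[.4507,.2369,.159],[.4507+.0209,.2369,.164],[.4507-.0209,.2369,.164],[.4535,.2436,.058]]),proj('top',[[.4507,.2369,.159]]))
b=cv2.imread('pics/side1.png');a=cv2.imread('pics/top1.png')
x=cv2.resize(a[200:280,190:290],None,fx=4,fy=4,interpolation=2);y=cv2.resize(b[130:270,320:440],None,fx=4,fy=4,interpolation=2)
cv2.imwrite('pics/z1b.png',y)
E
```

```text
[[379.21368226 201.43162046]
 [366.91199407 198.7668791 ]
 [391.95988485 198.49179114]
 [373.76827936 256.50555684]] [[230.88471778 249.69009646]]
```

View pics/z1b.png

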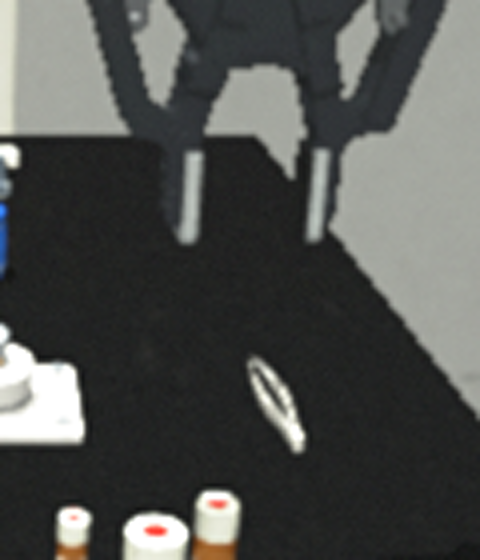

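```bash
python3 mv.py; python3 - <<'E'
from fit import *
p,d=snap('side','side2');C=cloud('side',d)
for v in (176,180,184,186,188,190,191):
    print(v,[(u,(C[v,u]*1000).round(0).astype(int).tolist()) for u in (366,368,370,398,400,402)])
print(proj('side',[robot.state()['eef_pos']]))
E
```

```text
t 1.87 pos [450.  239.3 156.5] yaw 0.4 tilt 0.4 F [-1.2 -0.4 -0.8] T [0.02 0.04 0.06] w 41.9 q6 23.7
176 [(366, [479, 250, 208]), (368, [475, 250, 208]), (370, [336, -361, 0]), (398, [427, 249, 207]), (400, [425, 251, 208]), (402, [421, 248, 207])]
180 [(366, [478, 252, 202]), (368, [475, 250, 201]), (370, [344, -320, 0]), (398, [427, 251, 201]), (400, [423, 247, 200]), (402, [419, 245, 199])]
184 [(366, [478, 251, 195]), (368, [474, 249, 194]), (370, [352, -279, 2]), (398, [426, 250, 194]), (400, [421, 245, 192]), (402, [419, 247, 193])]
186 [(366, [477, 250, 191]), (368, [475, 251, 192]), (370, [354, -268, -1]), (398, [426, 251, 191]), (400, [262, -266, -1]), (402, [-62, -1269, -373])]
188 [(366, [477, 250, 188]), (368, [474, 251, 188]), (370, [358, -251, -1]), (398, [426, 251, 188]), (400, [268, -246, 0]), (402, [261, -248, -1])]
190 [(366, [373, -234, -1]), (368, [367, -233, 0]), (370, [362, -231, 1]), (398, [278, -229, 0]), (400, [273, -226, 2]), (402, [265, -232, -1])]
191 [(366, [375, -225, 0]), (368, [369, -223, 0]), (370, [363, -226, -1]), (398, [280, -223, -1]), (400, [274, -223, -1]), (402, [269, -219, 1])]
[[379.49040189 202.06079294]]
```

```bash
python3 - <<'E'
from fit import *
d=np.load('pics/side0.npy');C=cloud('side',d)
P=C[55:100,375:425].reshape(-1,3)
k=(abs(P[:,1]+.558)<.12)&(P[:,2]>.05)
Q=P[k];print(len(Q),Q.min(0),Q.max(0)); 
for v in range(80,96,2): print(v,(C[v,385:413:3]*1000).round(0).astype(int).tolist())
d=np.load('pics/side2.npy');C=cloud('side',d)
Q=C[140:200,340:420].reshape(-1,3);Q=Q[(abs(Q[:,1]-.24)<.06)]
h,e=np.histogram(Q[:,2],bins=np.arange(.14,.3,.01));print(h,e)
E
```

```text
806 [ 0.1811068 -0.6209618  0.2464425] [ 0.25984334 -0.48328868  0.36318605]
80 [[88, -1288, 218], [245, -595, 278], [233, -601, 278], [43, -1275, 220], [26, -1280, 219], [13, -1269, 221], [-6, -1279, 220], [209, -500, 287], [197, -505, 286], [-52, -1271, 221]]
82 [[90, -1275, 209], [243, -600, 271], [233, -599, 271], [39, -1285, 209], [25, -1277, 210], [8, -1281, 209], [-8, -1282, 209], [206, -505, 280], [195, -507, 280], [-58, -1285, 209]]
84 [[88, -1279, 199], [244, -594, 265], [232, -599, 264], [39, -1284, 199], [24, -1279, 199], [8, -1277, 200], [213, -516, 273], [205, -508, 273], [195, -508, 274], [-56, -1274, 200]]
86 [[88, -1275, 189], [243, -597, 258], [231, -602, 257], [38, -1283, 189], [19, -1291, 188], [6, -1282, 189], [212, -514, 266], [206, -503, 268], [194, -508, 267], [-62, -1290, 189]]
88 [[88, -1275, 179], [242, -597, 251], [229, -606, 250], [36, -1285, 178], [21, -1280, 179], [8, -1272, 180], [213, -511, 260], [204, -506, 261], [192, -510, 260], [-62, -1286, 179]]
90 [[87, -1274, 169], [70, -1276, 169], [51, -1289, 168], [36, -1281, 169], [19, -1285, 168], [4, -1282, 169], [212, -510, 254], [204, -504, 255], [-42, -1271, 170], [-64, -1289, 168]]
92 [[81, -1292, 157], [64, -1298, 156], [51, -1284, 158], [33, -1289, 157], [16, -1291, 157], [5, -1275, 159], [212, -510, 247], [201, -511, 247], [-46, -1282, 159], [-62, -1278, 159]]
94 [[84, -1276, 148], [66, -1284, 147], [53, -1272, 149], [35, -1279, 148], [16, -1287, 147], [0, -1285, 148], [-17, -1288, 147], [-34, -1292, 147], [-45, -1274, 149], [-61, -1274, 149]]
[  0   0   0   0  45 125 127 142 148 304 294 327 201   0   0] [0.14 0.15 0.16 0.17 0.18 0.19 0.2  0.21 0.22 0.23 0.24 0.25 0.26 0.27
 0.28 0.29]
```

Side view: pad tips sit near (367,189) and (399,189). By depth they are at z≈187 mm while the state says TCP z=156 mm. x and y agree. I'll come down in stages and check the height by camera.

```bash
python3 mv.py 453.3 242.5 75 0
```

```text
t 1.92 pos [450.1 236.9 157.9] yaw 0.3 tilt 0.3 F [-0.1  0.3  0.8] T [ 0.03 -0.02  0.04] w 41.7 q6 23.6
shift [ 3.6 -5.5 82.9] rot [-0.   0.3  0.3]
```

>>> step_arm(rows="3 -4 20 0 0 0; 3 -4 40 0 0 0; 3 -4 60 0 0 0; 3 -4 80 0 0 0; 3 -4 80 0 0 0")

```text
t: 2.33
eef_pos: [0.4505, 0.2388, 0.0736]
tcp_rot: [1.0, 0.002, -0.006, 0.001]
force: [-0.8, -1.5, -0.0]
gripper_width: 0.042
```

```bash
python3 mv.py; python3 - <<'E'
from fit import *
p,d=snap('side','side3');C=cloud('side',d);print(robot.state()['eef_pos'])
Q=C[150:290,330:430].reshape(-1,3);Q=Q[(abs(Q[:,1]-.24)<.05)&(abs(Q[:,0]-.453)<.06)]
h,e=np.histogram(Q[:,2],bins=np.arange(0,.2,.01));print(h)
y=cv2.resize(p[170:310,310:430],None,fx=4,fy=4,interpolation=2);cv2.imwrite('pics/z3.png',y[:,:,::-1])
E
```

```text
t 2.33 pos [450.5 238.8  73.6] yaw 0.2 tilt 0.67 F [-0.8 -1.5 -0. ] T [ 0.04  0.03 -0.04] w 42.0 q6 23.8
[0.45138003 0.23932334 0.07602036]
[644  61  57  64  61  79   0  21   0   0  62 106 115 113 154 284 227 306
 314]
```

View pics/z3.png

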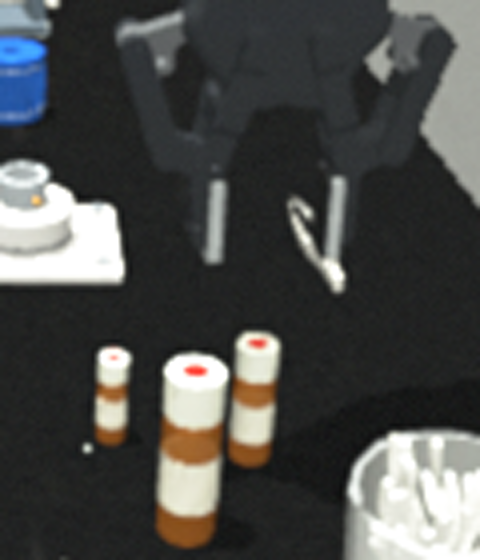

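Pads now hang about 45 mm above the vial (view pixels 215,260 and 335,260; vial cap 258,340). By depth the tips are at z≈101 mm with TCP at 75 mm, so the tips really are ~26 mm above the reported TCP at this opening. I'll measure pad position against the vial.

```bash
python3 - <<'E'
from fit import *
zs=[];
d=np.load('pics/side3.npy');C=cloud('side',d);p=cv2.imread('pics/side3.png')
m=(abs(C[...,1]-.245)<.012)&(C[...,2]>.098)&(C[...,2]<.125)&(abs(C[...,0]-.453)<.06)
Q=C[m]*1000;
for s in(Q[Q[:,0]>452],Q[Q[:,0]<452]): print(len(s),np.percentile(s,[2,10,50,90,98],axis=0).round(1).tolist())
# silhouettes: pad gap midline at rows
for v in range(218,234,3):
    r=m[v];u=np.nonzero(r)[0];print(v,u, (C[v,u,0]*1000).round(0))
m=(abs(C[...,1]-.245)<.02)&(C[...,2]>.01)&(C[...,2]<.07)&(abs(C[...,0]-.453)<.02)
Q=C[m]*1000;print('vial',np.percentile(Q,[2,10,50,90,98],axis=0).round(1).tolist())
E
```

```text
105 [[473.4, 234.7, 103.8], [474.7, 244.5, 106.1], [479.6, 247.4, 115.2], [486.7, 250.3, 122.6], [487.0, 251.0, 124.3]]
103 [[418.9, 234.0, 103.9], [420.2, 238.3, 105.8], [428.7, 247.1, 114.3], [431.4, 250.7, 122.3], [431.8, 251.6, 124.0]]
218 [] []
221 [356 389] [487. 431.]
224 [356 357 358 359 360 361 362 363 364 388 389 390 391 392 393 394 395 396
 397] [487. 487. 486. 484. 482. 480. 479. 478. 476. 431. 431. 432. 431. 430.
 428. 425. 423. 421. 419.]
227 [356 357 358 359 360 361 362 363 364 365 388 389 390 391 392 393 394 395
 396 397] [487. 487. 485. 483. 482. 480. 479. 477. 476. 474. 431. 431. 431. 430.
 429. 427. 425. 422. 420. 419.]
230 [358 359 360 361 362 363 364 365 387 388 389 390 391 392 393 394 395 396] [485. 483. 481. 480. 479. 477. 476. 474. 432. 431. 431. 432. 430. 428.
 426. 424. 421. 420.]
233 [360 361 362 363 364 365 389 390 391 392 393] [479. 480. 478. 477. 475. 473. 431. 431. 429. 427. 426.]
vial [[445.7, 236.2, 11.6], [448.0, 242.7, 15.8], [455.1, 248.8, 38.5], [461.3, 251.2, 58.3], [462.1, 252.3, 59.1]]
```

>>> step_arm(rows="1 -3 0 0 0 0; 2 -4 15 0 0 0; 2 -4 30 0 0 0; 2 -4 45 0 0 0; 2 -4 60 0 0 0")

```text
t: 2.8
eef_pos: [0.4543, 0.2435, 0.018]
tcp_rot: [1.0, 0.002, -0.003, -0.0]
force: [0.2, -0.5, -0.6]
gripper_width: 0.0418
```

>>> step_arm(rows="0 0 0 0 0 0; 0 0 0 0 0 0; 0 0 0 0 0 0; 0 0 0 0 0 0; 0 0 0 0 0 0")

```text
t: 3.22
eef_pos: [0.4552, 0.2439, 0.0197]
tcp_rot: [1.0, 0.002, -0.002, -0.001]
force: [-0.2, -0.8, -0.6]
gripper_width: 0.0417
```

```bash
python3 mv.py; python3 - <<'E'
from fit import *
p,d=snap('side','side4');C=cloud('side',d);print(robot.state()['eef_pos'])
m=(abs(C[...,1]-.245)<.02)&(C[...,2]>.01)&(C[...,2]<.12)&(abs(C[...,0]-.453)<.06)
Q=C[m]*1000
for s in(Q[Q[:,0]>466],Q[Q[:,0]<440]): print(len(s),np.percentile(s,[0,2,10,50,90,98],axis=0).round(1).tolist())
y=cv2.resize(p[170:310,310:430],None,fx=4,fy=4,interpolation=2);cv2.imwrite('pics/z4.png',y[:,:,::-1])
E
```

```text
t 3.22 pos [455.2 243.9  19.7] yaw 0.2 tilt 0.19 F [-0.2 -0.8 -0.6] T [-0.03 -0.02  0.02] w 41.7 q6 24.1
[0.4549399  0.24381234 0.01927362]
518 [[466.6, 225.3, 11.2], [474.6, 228.1, 21.8], [479.2, 233.7, 61.4], [487.3, 254.6, 98.0], [509.0, 257.7, 116.6], [511.6, 261.4, 119.1]]
548 [[398.4, 230.3, 47.2], [401.7, 233.5, 53.0], [407.7, 236.9, 60.9], [426.8, 253.9, 97.2], [435.8, 257.2, 114.8], [438.0, 261.2, 119.4]]
```

View pics/z4.png

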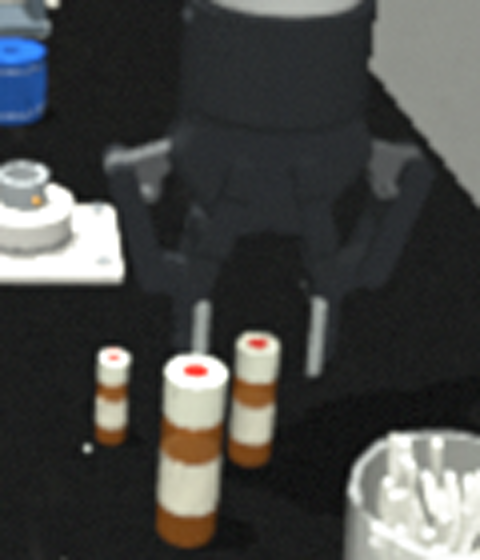

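>>> step_arm(rows="0 0 6 0 0 0; 0 0 6 0 0 0; 0 0 6 0 0 0; 0 0 6 0 0 0; 0 0 6 0 0 0")

```text
t: 3.68
eef_pos: [0.4549, 0.2438, 0.0133]
tcp_rot: [1.0, 0.002, -0.002, -0.0]
force: [-0.4, -0.4, 1.0]
gripper_width: 0.0421
```

>>> step_arm(rows="0 0 0 0 0 0; 0 0 0 0 0 0; 0 0 0 0 0 0; 0 0 0 0 0 0; 0 0 0 0 0 0", jaw=255, squeeze=40)

```text
t: 4.1
eef_pos: [0.455, 0.2438, 0.0133]
tcp_rot: [1.0, 0.002, -0.002, -0.0]
force: [-0.1, -0.5, 0.4]
gripper_width: 0.0162
```

```bash
python3 mv.py; python3 - <<'E'
from fit import *
p,d=snap('side','side5');C=cloud('side',d);print(robot.state()['eef_pos'])
m=(abs(C[...,1]-.245)<.02)&(C[...,2]>.01)&(C[...,2]<.12)&(abs(C[...,0]-.453)<.06)
Q=C[m]*1000
s=Q[(Q[:,0]<443)]; print(len(s),np.percentile(s,[0,2,10],axis=0).round(1).tolist())
y=cv2.resize(p[170:310,310:430],None,fx=4,fy=4,interpolation=2);cv2.imwrite('pics/z5.png',y[:,:,::-1])
E
```

```text
t 4.10 pos [455.  243.8  13.3] yaw 0.2 tilt 0.21 F [-0.1 -0.5  0.4] T [ 0.01 -0.03  0.07] w 16.2 q6 24.1
[0.45497282 0.24383624 0.01333019]
463 [[400.0, 231.4, 39.7], [404.2, 233.7, 48.8], [411.0, 236.6, 66.8]]
```

View pics/z5.png

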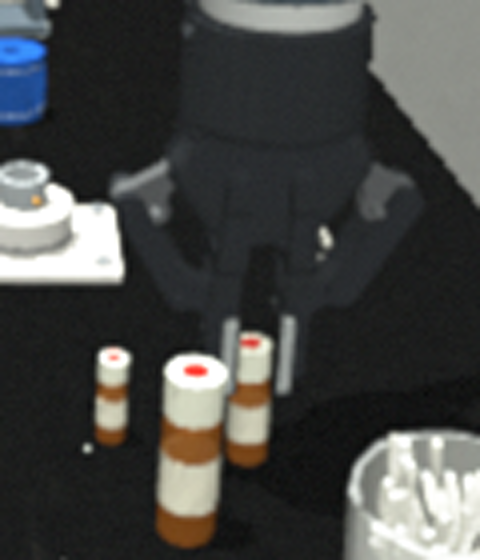

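```bash
python3 - <<'E'
from fit import *
d=np.load('pics/side5.npy');C=cloud('side',d)*1000
for v in range(248,290,3):
    print(v,[(u,*C[v,u].round(0).astype(int)) for u in range(366,384,2) if C[v,u,1]>150])
E
python3 mv.py
```

```text
248 [(366, np.int64(471), np.int64(257), np.int64(83)), (368, np.int64(468), np.int64(255), np.int64(82)), (376, np.int64(448), np.int64(233), np.int64(69)), (378, np.int64(448), np.int64(246), np.int64(76)), (380, np.int64(446), np.int64(252), np.int64(80)), (382, np.int64(444), np.int64(257), np.int64(82))]
251 [(366, np.int64(470), np.int64(253), np.int64(75)), (368, np.int64(467), np.int64(255), np.int64(76)), (372, np.int64(598), np.int64(813), np.int64(400)), (376, np.int64(448), np.int64(234), np.int64(63)), (378, np.int64(448), np.int64(248), np.int64(71)), (380, np.int64(446), np.int64(254), np.int64(75)), (382, np.int64(443), np.int64(254), np.int64(75))]
254 [(366, np.int64(470), np.int64(256), np.int64(71)), (368, np.int64(467), np.int64(255), np.int64(70)), (370, np.int64(459), np.int64(236), np.int64(59)), (372, np.int64(456), np.int64(238), np.int64(60)), (374, np.int64(452), np.int64(238), np.int64(60)), (376, np.int64(448), np.int64(236), np.int64(58)), (378, np.int64(448), np.int64(250), np.int64(67)), (380, np.int64(446), np.int64(254), np.int64(69)), (382, np.int6
[... 4509 characters left out ...]
nt64(441), np.int64(242), np.int64(0)), (380, np.int64(438), np.int64(244), np.int64(1)), (382, np.int64(434), np.int64(244), np.int64(1))]
287 [(366, np.int64(465), np.int64(252), np.int64(0)), (368, np.int64(461), np.int64(252), np.int64(0)), (370, np.int64(458), np.int64(253), np.int64(1)), (372, np.int64(455), np.int64(254), np.int64(2)), (374, np.int64(451), np.int64(253), np.int64(1)), (376, np.int64(447), np.int64(253), np.int64(1)), (378, np.int64(444), np.int64(254), np.int64(1)), (380, np.int64(439), np.int64(250), np.int64(-1)), (382, np.int64(436), np.int64(253), np.int64(0))]
t 4.15 pos [455.  243.8  13.3] yaw 0.2 tilt 0.21 F [ 0.3 -0.2  0.6] T [-0.02 -0.02 -0.04] w 16.3 q6 24.1
```

The vial is gripped: pad faces at x≈448 and 466, vial between them, still upright, tips ~42 mm above its bottom. Lifting.

>>> step_arm(rows="0 0 -10 0 0 0; 0 0 -25 0 0 0; 0 0 -45 0 0 0; 0 0 -65 0 0 0; 0 0 -85 0 0 0")

```text
t: 4.57
eef_pos: [0.4551, 0.2437, 0.0999]
tcp_rot: [1.0, 0.002, -0.002, -0.001]
force: [0.1, -0.1, -0.1]
gripper_width: 0.0163
```

```bash
python3 mv.py 542.7 36.6 100 0
```

```text
t 4.57 pos [455.1 243.7  99.9] yaw 0.2 tilt 0.21 F [ 0.1 -0.1 -0.1] T [-0.04 -0.06 -0.05] w 16.3 q6 24.1
shift [ 86.9 207.4  -0.7] rot [-0.1  0.2  0.2]
```

>>> step_arm(rows="14 33 0 0 0 0; 29 69 0 0 0 0; 45 107 0 0 0 0; 60 145 0 0 0 0; 72 172 0 0 0 0")

```text
t: 4.98
eef_pos: [0.5284, 0.069, 0.1004]
tcp_rot: [1.0, 0.001, -0.001, -0.0]
force: [0.5, -0.6, -0.2]
gripper_width: 0.0163
```

>>> step_arm(rows="7 16 0 0 0 0; 13 30 0 0 0 0; 15 36 0 0 0 0; 15 36 0 0 0 0; 15 36 0 0 0 0")

```text
t: 5.4
eef_pos: [0.5433, 0.0335, 0.1006]
tcp_rot: [1.0, 0.001, -0.001, -0.0]
force: [-0.0, -0.0, -0.2]
gripper_width: 0.0159
```

```bash
python3 mv.py 542.7 36.6 100 0; python3 - <<'E'
from fit import *
p,d=snap('side','side6');q,dd=snap('top','top6')
y=cv2.resize(p[140:250,270:370],None,fx=5,fy=5,interpolation=2);cv2.imwrite('pics/z6.png',y[:,:,::-1])
C=cloud('side',d)*1000
m=(C[...,1]>0)&(C[...,1]<80)&(abs(C[...,0]-542)<60)&(C[...,2]>20)
for v in range(175,232,4):
    print(v,[(u,*C[v,u].round(0).astype(int).tolist()) for u in range(304,330,2) if m[v,u]])
E
python3 mv.py
```

```text
t 5.40 pos [543.3  33.5 100.6] yaw 0.1 tilt 0.15 F [-0.  -0.  -0.2] T [-0.05  0.01 -0.02] w 15.9 q6 -0.2
shift [-0.6 -3.1  0.6] rot [-0.   0.1  0.1]
175 [(306, 563, 41, 140), (308, 559, 46, 141), (310, 555, 43, 140), (312, 550, 40, 139), (314, 546, 42, 140), (316, 542, 40, 139), (318, 537, 36, 138), (320, 534, 43, 140), (322, 529, 41, 140), (324, 525, 40, 139)]
179 [(308, 559, 44, 132), (310, 555, 46, 133), (312, 550, 39, 130), (314, 546, 37, 130), (316, 542, 38, 130), (318, 537, 35, 129), (320, 534, 46, 133)]
183 [(312, 550, 39, 121), (314, 546, 38, 121), (316, 541, 38, 120), (318, 537, 37, 120)]
187 [(312, 550, 38, 112), (314, 546, 39, 112), (316, 542, 42, 113), (318, 537, 37, 111)]
191 [(312, 550, 38, 102), (314, 546, 41, 103), (316, 541, 41, 103), (318, 537, 37, 102)]
195 [(312, 550, 36, 92), (314, 546, 41, 94), (316, 541, 41, 94), (318, 537, 36, 92)]
199 []
203 []
207 []
211 [(314, 544, 24, 48), (316, 540, 28, 50)]
215 [(310, 554, 44, 48), (312, 550, 46, 48), (314, 544, 23, 38), (316, 539, 26, 39), (318, 537, 47, 49), (320, 532, 42, 47)]
219 [(304, 567, 26, 30), (306, 562, 27, 30), (308, 558, 29, 31), (310, 554, 43, 37), (312, 550, 50, 41), (314, 545, 49, 40), (316, 541, 49, 40), (318, 536, 46, 39), (320, 532, 44, 38), (322, 526, 28, 30), (324, 521, 30, 31), (326, 517, 28, 30)]
223 [(304, 567, 48, 30), (306, 563, 46, 29), (308, 559, 49, 31), (310, 554, 48, 30), (312, 550, 50, 31), (314, 545, 47, 29), (316, 541, 50, 31), (318, 536, 48, 30), (320, 532, 49, 30), (322, 527, 47, 29), (324, 523, 49, 30), (326, 519, 51, 31)]
227 [(304, 568, 50, 22), (306, 563, 55, 24), (308, 559, 59, 26), (310, 555, 62, 27), (312, 550, 61, 26), (314, 546, 66, 29), (316, 542, 64, 28), (318, 537, 62, 27), (320, 533, 65, 28), (322, 528, 60, 26), (324, 524, 58, 24), (326, 518, 51, 21)]
231 []
t 5.50 pos [543.2  34.1 100.6] yaw 0.2 tilt 0.14 F [ 0.3  0.8 -0.7] T [ 0.05 -0.03  0.05] w 16.1 q6 -0.2
```

View pics/z6.png

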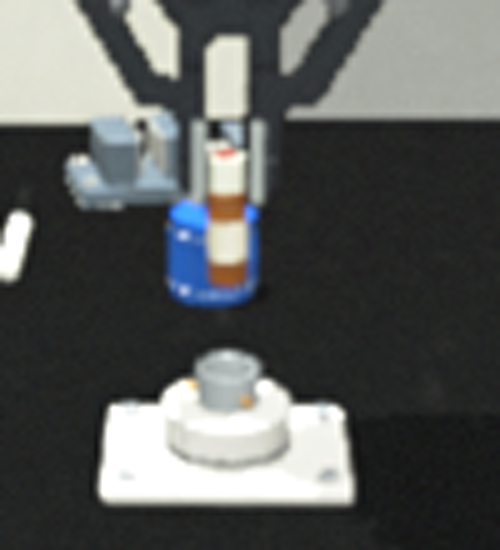

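```bash
cat > cf.py <<'E'
from fit import *
from scipy.optimize import least_squares
def cfit(P,r,x0):
    f=lambda q:np.hypot(P[:,0]-q[0],P[:,1]-q[1])-r
    s=least_squares(f,x0,loss='soft_l1',f_scale=1.);return s.x.round(2),len(P),np.std(f(s.x)).round(2)
def sel(C,x,y,w,z0,z1):
    m=(abs(C[...,0]-x)<w)&(abs(C[...,1]-y)<w)&(C[...,2]>z0)&(C[...,2]<z1);return C[m]
def edges(p,v0,v1,u0,u1):
    # horizontal sub-pixel silhouette edges from rows gradient (luma)
    I=cv2.cvtColor(p,cv2.COLOR_RGB2GRAY).astype(float)[v0:v1,u0:u1];return I
E
python3 - <<'E'
from cf import *
p=cv2.imread('pics/side6.png')[:,:,::-1];d=np.load('pics/side6.npy');C=cloud('side',d)*1000
print('vial',cfit(sel(C,543,36,12,88,120),9,[543,33]))
print('spig',cfit(sel(C,543,38,18,32,46),14.5,[543,36]))
print('body',cfit(sel(C,543,40,34,11,28),29,[543,36]))
np.set_printoptions(linewidth=200)
print(p[182:198:2,305:326].max(2));print(p[211:221,303:328].min(2));print(p[223:232,298:334].min(2))
E
```

```text
vial (array([543.8 ,  31.71]), 109, np.float64(1.12))
spig (array([543.02,  36.07]), 104, np.float64(1.9))
body (array([542.85,  35.24]), 177, np.float64(1.07))
[[255 255 255 255 255 255 193 150 157 161 158 157 151 139 255 255 153  50  30  33  36]
 [221 247 253 255 255 255 233 185 191 192 193 202 201 193 193 166  85  39  33  33  35]
 [184 220 211 187 187 188 173 209 227 231 233 234 231 218 165 151 104  42  35  38  36]
 [180 185 180 176 175 177 171 211 226 230 234 233 229 218 175 171 118  46  32  35  38]
 [185 182 178 174 170 171 172 204 227 234 236 234 230 215 177 172 120  49  37  39  36]
 [184 184 180 177 175 171 132 163 195 208 208 205 183 155 128 154 108  44  37  37  34]
 [186 184 183 179 176 172 125 129 143 145 143 140 137 124 120 141  96  40  34  34  36]
 [191 187 186 182 174 170 145 110 130 140 144 142 127 108 145 140  83  37  34  37  35]]
[[ 34  34  35  34  32  34  66  90 135 168 183 205 223 207 187 163 156 124  71  36  32  34  34  33  34]
 [ 36  34  36  34  31  45 112 148 166 175 177 179 186 190 186 183 189 177 126  66  37  34  36  35  32]
 [ 33  33  32  32  30  55 140 171 15
[... 1412 characters left out ...]
04 208 218 219 222 224 224 226 226 227 226 224 222 218 217 211 206 202 199 188 176 173 222 237 237 236 236 237]
 [255 255 255 255 255 217 197 211 204 210 220 221 222 222 220 219 220 219 219 218 217 214 213 211 207 203 197 187 170 162 218 237 237 237 236 236]
 [255 255 255 255 255 219 173 193 205 216 221 222 222 222 221 221 221 219 219 219 217 215 214 212 208 201 192 171 149 158 220 237 238 237 238 237]
 [255 255 255 255 255 253 194 165 174 196 216 222 220 220 221 220 220 220 221 220 217 216 212 210 205 187 165 142 149 194 231 237 237 237 237 237]
 [255 255 255 255 255 255 255 213 159 159 188 194 192 201 211 204 202 212 216 210 204 196 190 179 176 159 147 154 188 229 238 238 237 237 237 236]]
```

>>> step_arm(rows="-1 -4 0 0 0 0; -1 -4 8 0 0 0; -1 -4 16 0 0 0; -1 -4 25 0 0 0; -1 -4 31 0 0 0")

```text
t: 5.92
eef_pos: [0.5412, 0.0384, 0.0674]
tcp_rot: [1.0, 0.002, -0.002, -0.0]
force: [-0.1, -0.5, -0.4]
gripper_width: 0.0165
```

>>> step_arm(rows="0 0 0 0 0 0; 0 0 0 0 0 0; 0 0 0 0 0 0; 0 0 0 0 0 0; 0 0 0 0 0 0")

```text
t: 6.33
eef_pos: [0.5416, 0.0383, 0.068]
tcp_rot: [1.0, 0.002, -0.002, -0.0]
force: [0.1, 0.0, -0.7]
gripper_width: 0.0163
```

```bash
python3 mv.py; python3 - <<'E'
from cf import *
V=[];
for i in range(3):
    p,d=snap('side','side7_%d'%i);C=cloud('side',d)*1000
    print('vial',cfit(sel(C,543,36,12,58,85),9,[543,33]),'spig',cfit(sel(C,543,38,18,32,46),14.5,[543,36]),'body',cfit(sel(C,543,40,34,11,28),29,[543,36]))
q,dd=snap('top','top7')
y=cv2.resize(p[140:250,270:370],None,fx=5,fy=5,interpolation=2);
z=cv2.resize(q[160:260,270:330],None,fx=5,fy=5,interpolation=2);o=np.zeros((550,800,3),'uint8');o[:,:500]=y;o[:500,500:]=z
cv2.imwrite('pics/z7.png',o[:,:,::-1])
E
python3 mv.py
```

```text
t 6.33 pos [541.6  38.3  68. ] yaw 0.2 tilt 0.21 F [ 0.1  0.  -0.7] T [-0.03  0.07  0.02] w 16.3 q6 0.2
vial (array([542.01,  36.49]), 90, np.float64(0.98)) spig (array([542.75,  36.17]), 99, np.float64(1.94)) body (array([543.03,  35.12]), 172, np.float64(1.01))
vial (array([541.91,  36.17]), 91, np.float64(1.08)) spig (array([543.02,  36.05]), 101, np.float64(2.02)) body (array([542.93,  34.97]), 175, np.float64(1.02))
vial (array([541.99,  36.59]), 90, np.float64(1.13)) spig (array([542.99,  36.53]), 102, np.float64(1.71)) body (array([542.81,  35.13]), 182, np.float64(1.07))
t 6.53 pos [541.4  38.4  67.7] yaw 0.2 tilt 0.24 F [-0.3 -0.3 -0.2] T [-0.05  0.01  0.02] w 16.6 q6 0.2
```

View pics/z7.png

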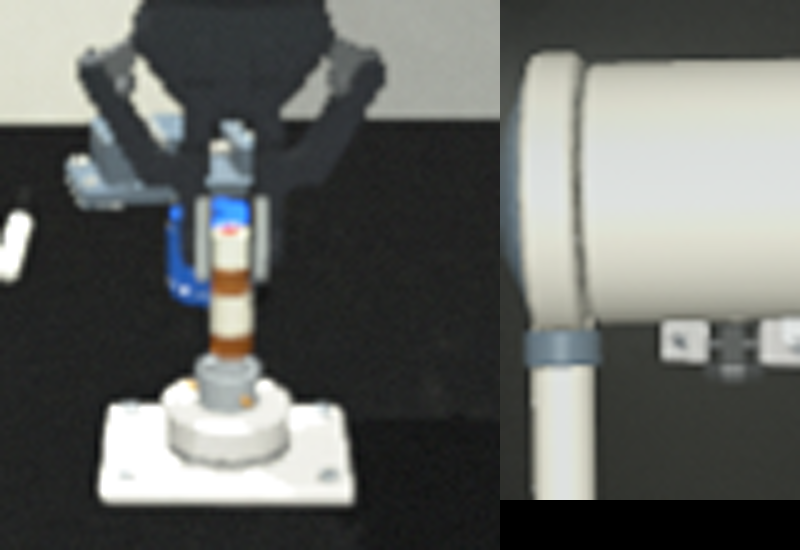

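Side view: vial centre at px (231,300) and spigot at (228,385), so the vial is ~1 mm low in x. I'll correct that and go in.

>>> step_arm(rows="1 0.3 0 0 0 0; 1 0.3 4 0 0 0; 1 0.3 8 0 0 0; 1 0.3 12 0 0 0; 1 0.3 14 0 0 0")

```text
t: 6.95
eef_pos: [0.5419, 0.038, 0.0526]
tcp_rot: [1.0, 0.002, -0.003, -0.0]
force: [0.8, -0.6, -1.3]
gripper_width: 0.0166
```

```bash
python3 mv.py
```

```text
t 6.95 pos [541.9  38.   52.6] yaw 0.2 tilt 0.31 F [ 0.8 -0.6 -1.3] T [-0.05 -0.06 -0.03] w 16.6 q6 0.2
```

>>> step_arm(rows="0 0 4 0 0 0; 0 0 8 0 0 0; 0 0 12 0 0 0; 0 0 16 0 0 0; 0 0 18 0 0 0")

```text
t: 7.37
eef_pos: [0.5417, 0.038, 0.0339]
tcp_rot: [1.0, 0.002, -0.003, -0.0]
force: [0.2, -0.9, 1.2]
gripper_width: 0.0163
```

```bash
python3 mv.py
```

```text
t 7.37 pos [541.7  38.   33.9] yaw 0.2 tilt 0.33 F [ 0.2 -0.9  1.2] T [-0.05 -0.08  0.06] w 16.3 q6 0.2
```

>>> step_arm(rows="0 0 1 0 0 0; 0 0 2 0 0 0; 0 0 3 0 0 0; 0 0 3 0 0 0; 0 0 3 0 0 0")

```text
t: 7.78
eef_pos: [0.5418, 0.0379, 0.0313]
tcp_rot: [1.0, 0.002, -0.003, -0.0]
force: [-0.1, 0.1, 1.5]
gripper_width: 0.0163
```

```bash
python3 mv.py
```

```text
t 7.78 pos [541.8  37.9  31.3] yaw 0.2 tilt 0.31 F [-0.1  0.1  1.5] T [-0.04  0.09 -0.  ] w 16.3 q6 0.2
```

>>> step_arm(rows="0 0 0.5 0 0 0; 0 0 1 0 0 0; 0 0 1.5 0 0 0; 0 0 1.5 0 0 0; 0 0 1.5 0 0 0")

```text
t: 8.2
eef_pos: [0.5419, 0.038, 0.0304]
tcp_rot: [1.0, 0.002, -0.002, -0.0]
force: [-2.3, -0.3, 5.2]
gripper_width: 0.0163
```

```bash
python3 mv.py; python3 - <<'E'
from cf import *
p,d=snap('side','side8');C=cloud('side',d)*1000
print(robot.state()['force'],'vial',cfit(sel(C,543,36,12,52,70),9,[543,33]),np.percentile(sel(C,543,36,8,55,90)[:,2],[90,98]))
y=cv2.resize(p[140:250,270:370],None,fx=5,fy=5,interpolation=2);cv2.imwrite('pics/z8.png',y[:,:,::-1])
E
python3 mv.py
```

```text
t 8.20 pos [541.9  38.   30.4] yaw 0.2 tilt 0.28 F [-2.3 -0.3  5.2] T [-0.07  0.37 -0.03] w 16.3 q6 0.2
[-2.82696312  0.24974993  4.63688767] vial (array([543.31,  36.16]), 61, np.float64(2.16)) [76.1161206  76.51932343]
t 8.25 pos [541.9  38.   30.4] yaw 0.2 tilt 0.28 F [-2.8  0.2  4.6] T [-0.09  0.41  0.02] w 16.3 q6 0.2
```

View pics/z8.png

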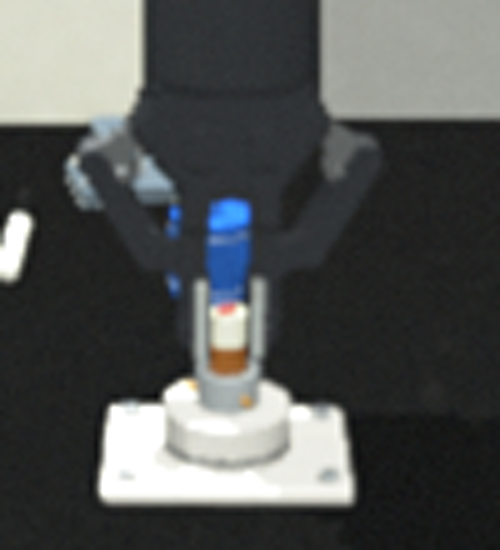

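Picture: vial stands in the bore (cap at px (228,308), top z≈76 mm by depth), with 4.6 N contact on the spring seat. So it is seated. Releasing.

>>> step_arm(rows="0 0 0 0 0 0; 0 0 0 0 0 0; 0 0 0 0 0 0; 0 0 0 0 0 0; 0 0 0 0 0 0", jaw=120)

```text
t: 8.67
eef_pos: [0.5418, 0.038, 0.03]
tcp_rot: [1.0, 0.002, -0.003, -0.0]
force: [-0.4, -0.5, 0.4]
gripper_width: 0.0453
```

>>> step_arm(rows="0 0 -10 0 0 0; 0 0 -30 0 0 0; 0 0 -55 0 0 0; 0 0 -80 0 0 0; 0 0 -100 0 0 0")

```text
t: 9.08
eef_pos: [0.5427, 0.038, 0.1328]
tcp_rot: [1.0, 0.002, -0.002, -0.0]
force: [-0.3, 0.6, -0.2]
gripper_width: 0.0447
```

```bash
python3 mv.py 537 -173 130 -78; python3 - <<'E'
from cf import *
p,d=snap('side','side9');C=cloud('side',d)*1000
print('vial',cfit(sel(C,543,36,12,52,70),9,[543,33]),np.percentile(sel(C,543,36,8,55,90)[:,2],[90,98]))
y=cv2.resize(p[140:250,270:370],None,fx=5,fy=5,interpolation=2);cv2.imwrite('pics/z9.png',y[:,:,::-1])
print('collar',cfit(sel(C,537,-173,30,5,42),23.5,[537,-173]))
E
```

```text
t 9.08 pos [542.7  38.  132.8] yaw 0.2 tilt 0.19 F [-0.3  0.6 -0.2] T [0.01 0.   0.  ] w 44.7 q6 0.2
shift [ -6.4 210.9   2.8] rot [ 0.1  0.2 78.2]
vial (array([542.14,  35.51]), 55, np.float64(0.97)) [76.41755344 76.8477532 ]
collar (array([ 537.62, -174.61]), 213, np.float64(2.02))
```

View pics/z9.png

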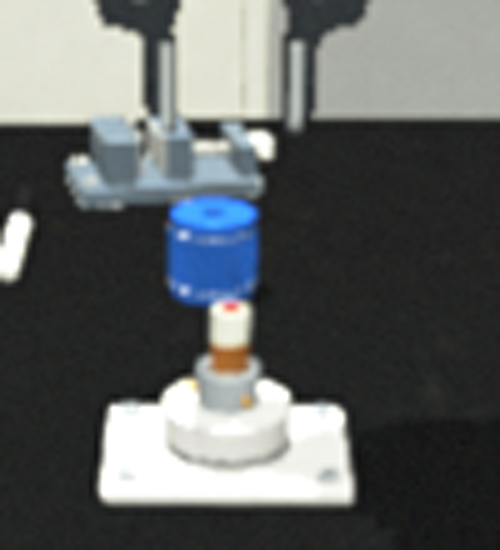

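Vial stands seated alone (cap px (231,306), top 76 mm). Next: the collar at about (537.5,-174), with yaw 60 to leave turning range.

>>> step_arm(rows="-1 35 0 0 0 -7; -2 72 0 0 0 -14; -3 110 0 0 0 -21; -4 148 0 0 0 -28; -5 180 0 0 0 -35", jaw=0)

```text
t: 9.55
eef_pos: [0.5399, -0.1433, 0.138]
tcp_rot: [0.955, 0.296, 0.002, 0.001]
force: [1.3, -1.1, 0.2]
gripper_width: 0.0849
```

```bash
python3 mv.py 537.3 -174 110 60
```

```text
t 9.55 pos [ 539.9 -143.3  138. ] yaw 34.4 tilt 0.23 F [ 1.3 -1.1  0.2] T [ 0.01 -0.03  0.03] w 84.9 q6 -52.8
shift [-19.6  23.8  28. ] rot [  0.2  -0.2 -25.6]
```

>>> step_arm(rows="-5 6 0 0 0 -7; -12 14 15 0 0 -14; -18 22 40 0 0 -21; -20 24 60 0 0 -26; -20 24 78 0 0 -26")

```text
t: 9.97
eef_pos: [0.5368, -0.1754, 0.0589]
tcp_rot: [0.863, 0.505, 0.001, 0.001]
force: [-0.6, -0.3, -0.1]
gripper_width: 0.0857
```

>>> step_arm(rows="0 0 0 0 0 0; 0 0 0 0 0 0; 0 0 0 0 0 0; 0 0 0 0 0 0; 0 0 0 0 0 0")

```text
t: 10.38
eef_pos: [0.5377, -0.1755, 0.0608]
tcp_rot: [0.863, 0.505, 0.002, 0.002]
force: [-0.1, 0.5, -1.0]
gripper_width: 0.0853
```

```bash
python3 mv.py 537.3 -174 20 60; python3 - <<'E'
from cf import *
p,d=snap('side','side10');C=cloud('side',d)*1000
q,_=snap('top','top10')
y=cv2.resize(p[120:230,265:365],None,fx=5,fy=5,interpolation=2);z=cv2.resize(q[180:260,360:420],None,fx=5,fy=5,interpolation=2);o=np.zeros((550,800,3),'uint8');o[:,:500]=y;o[:400,500:]=z;cv2.imwrite('pics/z10.png',o[:,:,::-1])
Q=sel(C,537,-174,75,55,140);print(np.percentile(Q[:,2],[0,1,3]))
E
```

```text
t 10.38 pos [ 537.7 -175.5   60.8] yaw 60.6 tilt 0.36 F [-0.1  0.5 -1. ] T [-0.04  0.06  0.05] w 85.3 q6 -82.2
shift [ 1.1 -1.4 40.8] rot [ 0.3 -0.1  0.6]
[ 99.37410915 100.59921752 101.11983163]
```

View pics/z10.png

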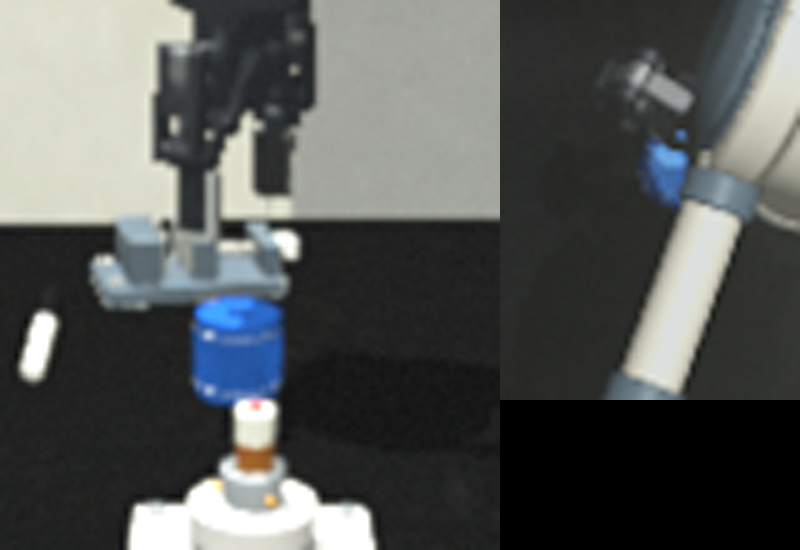

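Side view: gripper centred above collar, tips at z≈100 mm with TCP 60.8 (offset 39.5 mm when fully open). Going down over it.

>>> step_arm(rows="1 -1 10 0 0 0; 1 -1 25 0 0 0; 1 -1 40 0 0 0; 1 -1 50 0 0 0; 1 -1 58 0 0 0")

```text
t: 10.9
eef_pos: [0.5366, -0.1738, 0.0004]
tcp_rot: [0.863, 0.505, 0.002, 0.001]
force: [0.9, -0.4, 0.1]
gripper_width: 0.0852
```

```bash
python3 mv.py 537.3 -174 -14 60; python3 - <<'E'
from cf import *
p,d=snap('side','side11');C=cloud('side',d)*1000
y=cv2.resize(p[120:230,265:365],None,fx=5,fy=5,interpolation=2);cv2.imwrite('pics/z11.png',y[:,:,::-1])
E
```

```text
t 10.90 pos [ 5.366e+02 -1.738e+02  4.000e-01] yaw 60.6 tilt 0.21 F [ 0.9 -0.4  0.1] T [ 0.07 -0.02  0.  ] w 85.2 q6 -82.1
shift [ 0.1  0.7 14.4] rot [ 0.2 -0.1  0.6]
```

View pics/z11.png

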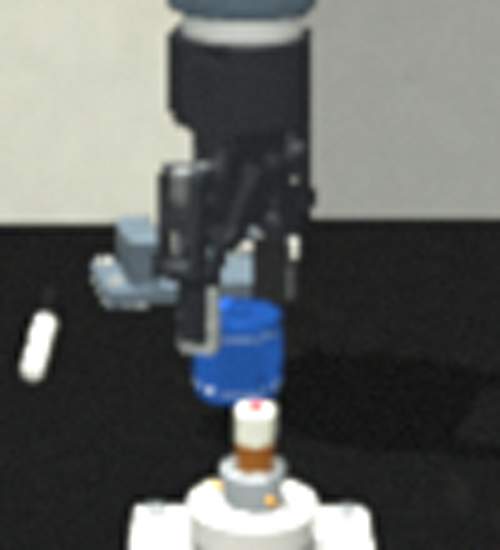

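Near finger tip (px 200,350) is at about mid-height of the collar, as expected. Lowering 14 mm and closing.

>>> step_arm(rows="0 0 4 0 0 0; 0 0 8 0 0 0; 0 0 12 0 0 0; 0 0 14 0 0 0; 0 0 14 0 0 0")

```text
t: 11.37
eef_pos: [0.5359, -0.1735, -0.0153]
tcp_rot: [0.863, 0.505, 0.001, 0.0]
force: [0.0, 0.8, 0.0]
gripper_width: 0.0855
```

>>> step_arm(rows="0 0 0 0 0 0; 0 0 0 0 0 0; 0 0 0 0 0 0; 0 0 0 0 0 0; 0 0 0 0 0 0", jaw=255, squeeze=60)

```text
t: 11.78
eef_pos: [0.5364, -0.1737, -0.0145]
tcp_rot: [0.863, 0.505, 0.001, 0.001]
force: [0.2, 0.5, 3.0]
gripper_width: 0.0463
```

```bash
python3 mv.py; python3 - <<'E'
from cf import *
p,d=snap('side','side12');C=cloud('side',d)*1000
y=cv2.resize(p[120:230,265:365],None,fx=5,fy=5,interpolation=2);cv2.imwrite('pics/z12.png',y[:,:,::-1])
print('collar',cfit(sel(C,537,-173,30,3,42),23.5,[537,-173]))
E
python3 mv.py
```

```text
t 11.78 pos [ 536.4 -173.7  -14.5] yaw 60.6 tilt 0.17 F [0.2 0.5 3. ] T [ 0.    0.03 -0.01] w 46.3 q6 -82.1
collar (array([ 539.39, -172.9 ]), 191, np.float64(3.26))
t 11.83 pos [ 536.5 -173.7  -14.5] yaw 60.6 tilt 0.17 F [-0.5  0.3  3.7] T [-0.04 -0.03 -0.  ] w 46.4 q6 -82.1
```

View pics/z12.png

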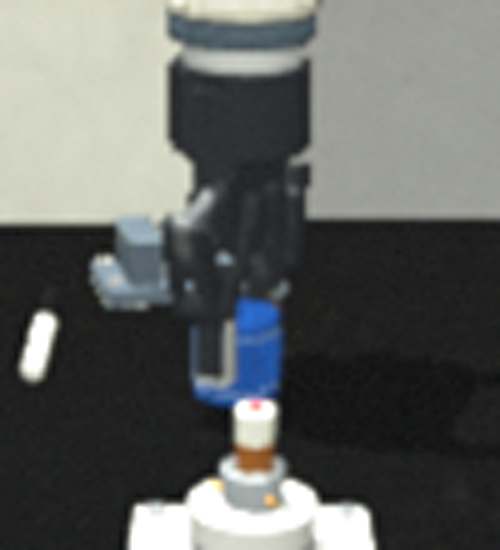

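Collar gripped at 46.4 mm (near pad at px (225,355)). Lifting.

>>> step_arm(rows="0 0 -15 0 0 0; 0 0 -35 0 0 0; 0 0 -60 0 0 0; 0 0 -85 0 0 0; 0 0 -105 0 0 0")

```text
t: 12.25
eef_pos: [0.5362, -0.1738, 0.0921]
tcp_rot: [0.863, 0.505, 0.002, 0.001]
force: [0.3, 0.0, 0.1]
gripper_width: 0.0463
```

```bash
python3 mv.py 541.9 36.5 90.5 60.6
```

```text
t 12.25 pos [ 536.2 -173.8   92.1] yaw 60.6 tilt 0.21 F [0.3 0.  0.1] T [ 0.05 -0.07  0.05] w 46.3 q6 -82.1
shift [186.  -98.2   1.6] rot [ 0.2 -0.1  0. ]
```

>>> step_arm(rows="30 -16 0 0 0 0; 62 -33 0 0 0 0; 96 -51 0 0 0 0; 130 -69 0 0 0 0; 160 -84 0 0 0 0")

```text
t: 12.67
eef_pos: [0.5409, 0.009, 0.0919]
tcp_rot: [0.863, 0.505, 0.001, 0.001]
force: [0.5, -0.1, -0.6]
gripper_width: 0.0462
```

```bash
python3 mv.py 541.9 36.5 90.5 60.6
```

```text
t 12.67 pos [540.9   9.   91.9] yaw 60.6 tilt 0.18 F [ 0.5 -0.1 -0.6] T [ 0.03 -0.04  0.02] w 46.2 q6 -63.3
shift [ 24.4 -12.6   1.4] rot [ 0.1 -0.1  0. ]
```

>>> step_arm(rows="10 -5 0 0 0 0; 20 -10 0 0 0 0; 24 -12 0 0 0 0; 24 -12 0 0 0 0; 24 -12 0 0 0 0")

```text
t: 13.08
eef_pos: [0.5423, 0.0347, 0.0917]
tcp_rot: [0.863, 0.504, 0.001, 0.001]
force: [1.8, 0.1, -0.9]
gripper_width: 0.0462
```

```bash
python3 mv.py; python3 - <<'E'
from cf import *
for i in range(2):
    p,d=snap('side','side13_%d'%i);C=cloud('side',d)*1000
    print('collar',cfit(sel(C,543,36,30,104,150),23.5,[543,36]),[cfit(sel(C[:, :],543,36,30,a,b),23.5,[543,36]) for a,b in((105,112),(106,118))],'spig',cfit(sel(C,543,38,18,32,46),14.5,[543,36]),'body',cfit(sel(C,543,40,34,11,28),29,[543,36]))
y=cv2.resize(p[140:250,270:370],None,fx=5,fy=5,interpolation=2);cv2.imwrite('pics/z13.png',y[:,:,::-1])
np.set_printoptions(linewidth=220)
print(p[176:200,296:336,2])
E
python3 mv.py
```

```text
t 13.08 pos [542.3  34.7  91.7] yaw 60.6 tilt 0.16 F [ 1.8  0.1 -0.9] T [-0.01 -0.02 -0.  ] w 46.2 q6 -60.5
collar (array([545.4 ,  35.76]), 363, np.float64(4.03)) [(array([544.07,  34.09]), 48, np.float64(1.09)), (array([544.13,  34.62]), 100, np.float64(1.03))] spig (array([543.15,  35.47]), 82, np.float64(1.65)) body (array([542.84,  35.2 ]), 175, np.float64(1.13))
collar (array([545.28,  35.37]), 357, np.float64(4.14)) [(array([543.75,  33.87]), 51, np.float64(1.05)), (array([543.84,  33.98]), 101, np.float64(1.17))] spig (array([543.19,  35.34]), 83, np.float64(1.59)) body (array([542.92,  35.03]), 184, np.float64(1.06))
[[130 166 192 201 201 200 198 182 143  88  55  50  53  53  52  53  99 157 160 140 159 172 168 169 171 177 178 178 174 175 139  78  37  36  34  31  33  34  33  33]
 [139 160 172 172 175 173 173 169 147  97  56  52  54  54  53  54 111 160 157 137 155 172 171 168 171 176 178 176 175 176 137  76  34  34  32  33  33  32  36  34]
 [131 130 128 127 127 123 121 126 129  95  57  55  56  54  50  59 122 165 156 134 157 171 170 168 174 177 180 176 175 175 139  75  36  33  3
[... 2854 characters left out ...]
3  34  36  32  33  34  35  36  34  36  33  34  35  37  37  35  34  34  34  35  32  33  35  30  35  34]
 [ 32  34  33  34  35  33  33  32  34  35  35  34  34  34  34  34  35  34  34  36  34  35  32  31  33  34  34  36  34  36  32  35  35  35  35  34  36  32  33  33]
 [ 32  33  34  33  34  33  31  33  37  36  36  35  36  35  36  33  33  32  35  34  36  31  31  34  31  33  32  36  35  34  35  33  34  35  36  33  34  36  36  34]
 [ 35  33  34  35  36  34  33  32  33  31  31  32  33  30  36  35  40  61  68  68  65  59  56  42  32  29  32  34  32  34  32  32  35  33  36  34  34  35  35  37]]
t 13.18 pos [542.3  34.4  91.8] yaw 60.5 tilt 0.17 F [-0.4 -0.9  0. ] T [ 0.02 -0.03  0.02] w 46.5 q6 -60.5
```

View pics/z13.png

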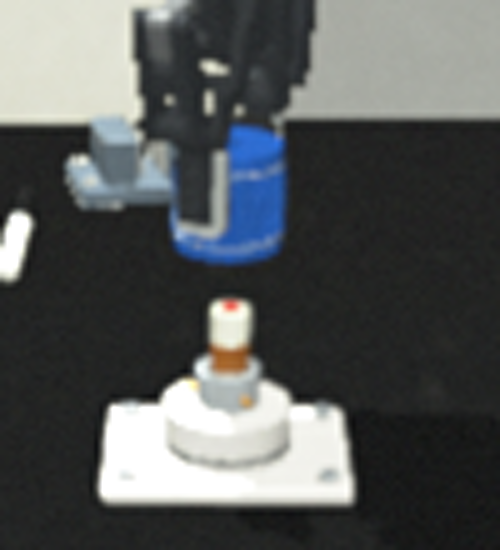

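Side view: collar (base px (228,255)) over vial and spigot, ~1 mm right. Correcting and lowering over the vial to just above the spigot mouth.

>>> step_arm(rows="1 -1.8 0 0 0 0; 1 -1.8 12 0 0 0; 1 -1.8 26 0 0 0; 1 -1.8 40 0 0 0; 1 -1.8 50 0 0 0")

```text
t: 13.6
eef_pos: [0.5405, 0.0357, 0.0394]
tcp_rot: [0.864, 0.504, 0.0, 0.0]
force: [-0.4, -0.0, -1.3]
gripper_width: 0.0458
```

>>> step_arm(rows="0 0 0 0 0 0; 0 0 0 0 0 0; 0 0 0 0 0 0; 0 0 0 0 0 0; 0 0 0 0 0 0")

```text
t: 14.02
eef_pos: [0.5412, 0.0357, 0.0405]
tcp_rot: [0.864, 0.504, 0.001, 0.001]
force: [0.2, -0.3, -0.9]
gripper_width: 0.0461
```

```bash
python3 mv.py; python3 - <<'E'
from cf import *
for i in range(2):
    p,d=snap('side','side14_%d'%i);C=cloud('side',d)*1000
    print('collar',[cfit(sel(C[:, :],543,36,30,a,b),23.5,[543,36]) for a,b in((58,64),(58,70))],'spig',cfit(sel(C,543,38,18,32,46),14.5,[543,36]),'body',cfit(sel(C,543,40,34,11,28),29,[543,36]),np.percentile(sel(C,543,55,15,49,70)[:,2],[1,3]))
y=cv2.resize(p[140:250,270:370],None,fx=5,fy=5,interpolation=2);cv2.imwrite('pics/z14.png',y[:,:,::-1])
E
python3 mv.py
```

```text
t 14.02 pos [541.2  35.7  40.5] yaw 60.5 tilt 0.15 F [ 0.2 -0.3 -0.9] T [ 0.05 -0.04 -0.02] w 46.1 q6 -60.3
collar [(array([542.82,  35.16]), 49, np.float64(0.91)), (array([543.2 ,  35.49]), 86, np.float64(1.88))] spig (array([543.09,  35.69]), 79, np.float64(1.38)) body (array([542.75,  35.03]), 178, np.float64(1.2)) [54.35422533 55.94708427]
collar [(array([542.86,  35.25]), 55, np.float64(0.97)), (array([542.83,  35.52]), 89, np.float64(1.78))] spig (array([543.15,  35.59]), 79, np.float64(1.43)) body (array([542.95,  35.15]), 177, np.float64(1.21)) [53.52009889 55.27377565]
t 14.12 pos [541.   35.7  40.2] yaw 60.5 tilt 0.12 F [-0.1 -0.7 -1.4] T [-0.03  0.02 -0.06] w 46.0 q6 -60.3
```

View pics/z14.png

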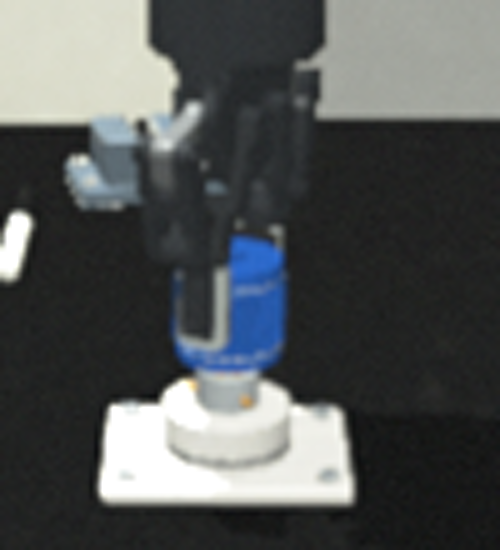

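Collar is concentric with the spigot to within ~0.5 mm (px (230,360) over spigot (228,395)). Lowering toward the pins.

>>> step_arm(rows="0 0 3 0 0 0; 0 0 6 0 0 0; 0 0 9 0 0 0; 0 0 12 0 0 0; 0 0 12 0 0 0")

```text
t: 14.53
eef_pos: [0.5404, 0.0357, 0.0271]
tcp_rot: [0.864, 0.504, 0.0, 0.0]
force: [0.1, 0.4, -0.9]
gripper_width: 0.0459
```

```bash
python3 mv.py
```

```text
t 14.53 pos [540.4  35.7  27.1] yaw 60.5 tilt 0.03 F [ 0.1  0.4 -0.9] T [0.04 0.02 0.04] w 45.9 q6 -60.3
```

>>> step_arm(rows="0.3 0.4 1 0 0 0; 0.3 0.4 2 0 0 0; 0.3 0.4 3 0 0 0; 0.3 0.4 3 0 0 0; 0.3 0.4 3 0 0 0")

```text
t: 14.95
eef_pos: [0.5409, 0.0358, 0.0244]
tcp_rot: [0.864, 0.504, 0.0, 0.0]
force: [-1.1, -0.0, 0.6]
gripper_width: 0.046
```

```bash
python3 mv.py
```

```text
t 14.95 pos [540.9  35.8  24.4] yaw 60.5 tilt 0.04 F [-1.1 -0.   0.6] T [-0.    0.18 -0.05] w 46.0 q6 -60.3
```

>>> step_arm(rows="0 0 0.5 0 0 0; 0 0 1 0 0 0; 0 0 1.5 0 0 0; 0 0 1.5 0 0 0; 0 0 1.5 0 0 0")

```text
t: 15.37
eef_pos: [0.5411, 0.0358, 0.024]
tcp_rot: [0.864, 0.504, 0.001, 0.0]
force: [-3.6, 0.4, 6.1]
gripper_width: 0.0464
```

```bash
python3 mv.py
```

```text
t 15.37 pos [541.1  35.8  24. ] yaw 60.5 tilt 0.09 F [-3.6  0.4  6.1] T [-0.05  0.61 -0.02] w 46.4 q6 -60.3
```

Contact at TCP z≈24 with 6 N, the height expected on the pins (underside ~39 mm). Now turning in small steps under light push.

>>> step_arm(rows="0.1 0 1.2 0 0 4; 0.2 0 1.2 0 0 8; 0.3 0 1.2 0 0 12; 0.4 0.1 1.2 0 0 16; 0.5 0.1 1.2 0 0 20")

```text
t: 15.78
eef_pos: [0.5415, 0.0362, 0.0224]
tcp_rot: [0.939, 0.344, 0.001, 0.0]
force: [-0.9, 0.1, -0.7]
gripper_width: 0.0465
```

```bash
python3 mv.py
```

```text
t 15.78 pos [541.5  36.2  22.4] yaw 40.3 tilt 0.08 F [-0.9  0.1 -0.7] T [-0.03 -0.01  0.02] w 46.5 q6 -40.1
```

Dropped 1.6 mm with no force, so the keyways have probably met the pins. Pushing down without turning.

>>> step_arm(rows="0 0 1 0 0 0; 0 0 2 0 0 0; 0 0 3 0 0 0; 0 0 3 0 0 0; 0 0 3 0 0 0")

```text
t: 16.2
eef_pos: [0.5417, 0.0362, 0.0196]
tcp_rot: [0.939, 0.345, 0.001, 0.0]
force: [1.1, -0.4, 0.6]
gripper_width: 0.0461
```

```bash
python3 mv.py
```

```text
t 16.20 pos [541.7  36.2  19.6] yaw 40.3 tilt 0.12 F [ 1.1 -0.4  0.6] T [ 0.01 -0.05  0.02] w 46.1 q6 -40.1
```

Freely down 4.4 mm past the pin tops. Now compressing the spring.

>>> step_arm(rows="0 0 1 0 0 0; 0 0 2 0 0 0; 0 0 3 0 0 0; 0 0 4 0 0 0; 0 0 4.5 0 0 0")

```text
t: 16.62
eef_pos: [0.5421, 0.0361, 0.0163]
tcp_rot: [0.939, 0.345, 0.002, 0.001]
force: [-3.1, -0.0, 8.6]
gripper_width: 0.0462
```

```bash
python3 mv.py
```

```text
t 16.62 pos [542.1  36.1  16.3] yaw 40.4 tilt 0.19 F [-3.1 -0.   8.6] T [-0.05  0.49  0.04] w 46.2 q6 -40.1
```

>>> step_arm(rows="0 0 1.8 0 0 0; 0 0 2.4 0 0 0; 0 0 3 0 0 0; 0 0 3.5 0 0 0; 0 0 3.5 0 0 0")

```text
t: 17.03
eef_pos: [0.5425, 0.0359, 0.0155]
tcp_rot: [0.938, 0.345, 0.002, 0.001]
force: [-6.8, -0.1, 14.4]
gripper_width: 0.0463
```

```bash
python3 mv.py
```

```text
t 17.03 pos [542.5  35.9  15.5] yaw 40.4 tilt 0.27 F [-6.8 -0.1 14.4] T [-0.17  1.23  0.03] w 46.3 q6 -40.2
```

>>> step_arm(rows="-0.6 -0.5 3 0 0 0; -0.8 -0.6 3.3 0 0 0; -0.8 -0.6 3.4 0 0 0; -0.8 -0.6 3.4 0 0 0; -0.8 -0.6 3.4 0 0 0")

```text
t: 17.45
eef_pos: [0.5425, 0.0359, 0.0155]
tcp_rot: [0.938, 0.345, 0.004, 0.002]
force: [-4.3, -0.5, 17.0]
gripper_width: 0.0462
```

```bash
python3 mv.py; python3 - <<'E'
from cf import *
for i in range(2):
    p,d=snap('side','side15_%d'%i);C=cloud('side',d)*1000
    print('collar',cfit(sel(C,543,36,30,34,42),23.5,[543,36]),'body',cfit(sel(C,543,40,34,11,28),29,[543,36]),np.percentile(sel(C,535,40,12,70,85)[:,2],[50,90,98]))
y=cv2.resize(p[140:250,270:370],None,fx=5,fy=5,interpolation=2);cv2.imwrite('pics/z15.png',y[:,:,::-1])
E
python3 mv.py
```

```text
t 17.45 pos [542.5  35.9  15.5] yaw 40.4 tilt 0.46 F [-4.3 -0.5 17. ] T [-0.08  1.17 -0.02] w 46.2 q6 -40.2
collar (array([543.88,  35.85]), 57, np.float64(1.19)) body (array([542.92,  35.06]), 180, np.float64(1.04)) [75.95295044 76.770245   77.06028969]
collar (array([544.03,  35.5 ]), 59, np.float64(0.98)) body (array([542.88,  35.11]), 178, np.float64(0.95)) [76.02885812 76.87694283 77.18893858]
t 17.55 pos [542.5  35.9  15.5] yaw 40.4 tilt 0.46 F [-6.3  0.3 16.5] T [-0.06  1.16  0.04] w 46.2 q6 -40.2
```

View pics/z15.png

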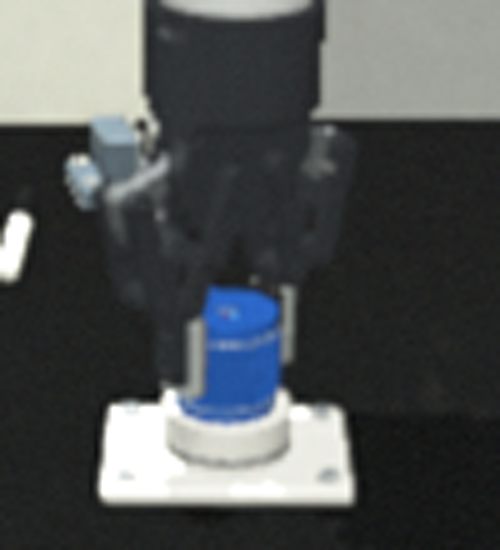

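```bash
python3 mv.py 541.5 35.9 12.1 40.4
```

```text
t 17.55 pos [542.5  35.9  15.5] yaw 40.4 tilt 0.46 F [-6.3  0.3 16.5] T [-0.06  1.16  0.04] w 46.2 q6 -40.2
shift [-0.8 -0.7  3.4] rot [ 0.3 -0.3  0. ]
```

>>> step_arm(rows="-1 -0.9 3.4 0.2 -0.2 0; -1.2 -1.1 3.4 0.5 -0.5 0; -1.2 -1.1 3.4 0.7 -0.7 0; -1.2 -1.1 3.4 0.7 -0.7 0; -1.2 -1.1 3.4 0.7 -0.7 0")

```text
t: 17.97
eef_pos: [0.5422, 0.036, 0.0155]
tcp_rot: [0.938, 0.346, -0.003, -0.001]
force: [-7.0, -0.2, 15.8]
gripper_width: 0.0464
```

```bash
python3 mv.py
```

```text
t 17.97 pos [542.2  36.   15.5] yaw 40.5 tilt 0.33 F [-7.  -0.2 15.8] T [-0.05  0.82  0.08] w 46.4 q6 -40.3
```

```bash
python3 - <<'E'
from cf import *
p,d=snap('side','side16');q,_=snap('top','top16')
a=cv2.imread('pics/top0.png');df=cv2.absdiff(a,q[:,:,::-1].copy()).max(2)
for n,(u,v) in dict(red=(407,143),blue=(274,149),marker=(420,172),forceps=(319,275)).items(): print(n,df[v-8:v+9,u-20:u+20].max())
cv2.imwrite('pics/z16.png',cv2.resize(q,None,fx=1.2,fy=1.2)[:,:,::-1])
s=robot.state();print(s['t'],s['eef_pos'],s['force'],s['gripper_width'])
E
```

```text
red 13
blue 13
marker 13
forceps 46
18.0667 [0.54222044 0.03598985 0.0155605 ] [-5.86831991  0.22626721 16.32624542] 0.046037149435036895
```

View pics/z16.png

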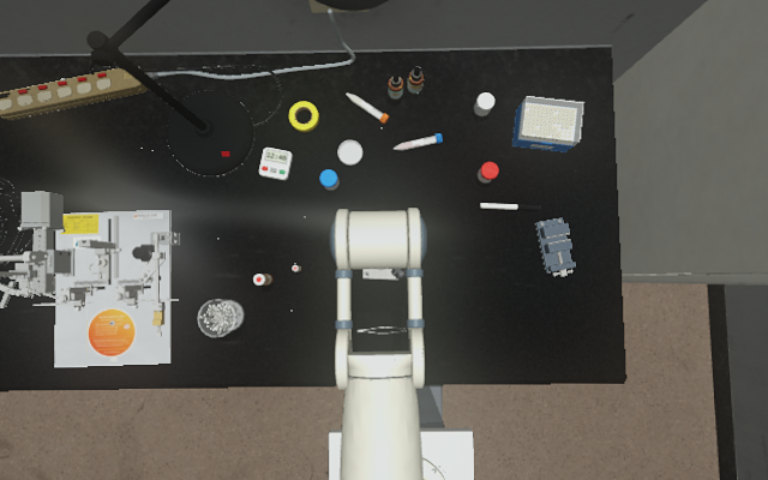

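Red pot (488,172), blue pot (328,179), marker (510,206) and forceps (382,330) are all where they were; the forceps differ only by the arm's shadow. The push is steady at 16 N, so I'm handing in.

```bash
python3 -c "
from plant import robot
print(robot.job_done());s=robot.state();print(s['t'],s['eef_pos'],s['force'],s['gripper_width'])"
```

```text
the job is handed in; nothing more can be done
None
the job is handed in; nothing more can be done
```

The job is done and handed in at about 18 s. The vial is seated, and the collar is home on the shoulder, still gripped and pushed down with about 16 N.

- **Vial:** I placed the middle-sized amber vial in the bore, cap up. It met the spring seat at about 5 N, and its top measured 76 mm, the seated height.
- **Collar:** It met the pins at the expected height. After about 20° of turning, the keyways dropped over them.
- **Fully home:** The collar moved about 9 mm down from the pins. TCP z held at 15.5 mm as the push rose from 14 to 17 N, so it is against something solid. The collar's top measured about 76–77 mm, against 76 mm when home.
- **Bystanders:** The pots and marker look unchanged from the first picture. The forceps area differed slightly, which I took to be the arm's shadow.

These checks disagreed or were not ideal:
- **Finger tips:** By the cameras they sat about 27–40 mm above the reported TCP, depending on the opening. I set heights from the cameras and contact forces instead.
- **Collar fit:** A side force of about 6–7 N and a tool tilt of about 0.3° remained. The collar measured about 1 mm off the holder's centre, within its 1.5 mm clearance.

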